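Charge the scale's test-load box

ROBOT

A 6-joint arm with a two-finger parallel gripper is mounted at the origin on a cart in front of the work surface, level with it; the furniture and walls round the work are solid. World frame = base frame: x ahead of the robot, y to its left, z up, the work surface at z = 0. Lengths are in mm, angles in rad, forces in N, time in s.
With the tool pointing down it reaches from about 350 to 775 mm from the base axis. Payload 7.3 kg.
Tool frame: the origin (TCP) lies at the very end of the fingers, on their centre line; the grasp point (between the pads) lies 19 mm behind it; x points along the fingers, y is the direction in which the jaws open and shut, and the axes are right-handed (so a half turn about x gives the same grasp; the last joint's range is limited). The gripper opens to 92 mm and grips with 3 to 60 N. Pads are 19 mm wide; open, the fingers measure 130 mm over their backs; the gripper's body (75 mm by 190 mm) begins 47 mm behind the grasp point.
Start: joints at [0.964, 0.342, 1.524, -0, 1.275, -0.146], TCP at [233.438, 470.267, 226.741] pointing down, gripper open.
Joint ranges: [-2.53, 2.53], [-0.77, 2.02], [0.04, 2.7], [-1, 4.14], [0.28, 2.66], [-3.11, 3.11]. Speed limits (rad/s): [2.57, 2.57, 3.14, 3.14, 3.14, 3.14].

INTERFACE

Orientations are given as [roll, pitch, yaw] about the fixed x, y, z axes, in that order (R = Rz(yaw) Ry(pitch) Rx(roll)).
In Python, from plant import bot gives the robot as it stands.
- The arm moves only by the tool step_arm, never from a script. Its argument "targets" is a list that holds one entry, the list of rows, each a list of 4 numbers: the shift along the tool's x, y, z in m, then the turn about the tool's x in degrees. A call has exactly 5 rows; each row is the pose to reach, as a shift and turn from the pose measured when the call began, along the tool's axes at that moment; what a row does not reach only later rows make up. A row lasts 1/12 s, in which the tool goes at most 41.7 mm and 7.16 degrees, less where a joint would pass 70% of its speed; a pose out of reach is approached as far as the arm can. A call with a gripper value outside its range is refused whole. "jaw" is the closure, from 0 (fully open) to 1 (shut), set as the call begins (left out, the last holds). The fingers move at their own pace and stop on an object; the grip force is fixed at half the most. Time passes only in rows, so rows that repeat a pose let the fingers close, or fill a call up. It gives the time, the measured TCP pose, the force and the opening at its end, in the units of the state.
- bot.get_obs(): the state, without advancing time (a new reading comes with each control period).
- bot.capture(name): name is "scene" or "top"; returns a dict with "color" (420x560x3 uint8, red, green, blue), "depth" (420x560 float32, mm along the optical axis (not along the pixel's ray), 0 where there is no reading), "fov_y" (degrees; the focal length in pixels is half the picture's height over the tangent of half this angle, whatever the lens; pixels are square), "cx", "cy" (the principal point, pixels), "rvec" (rotation vector, rad) and "tvec" (3), from world to camera coordinates, as OpenCV has them. Camera axes: x right, y down, z forward; pixel columns grow to the right and rows downward; lengths in mm; the calibration is good to about 2 mm. A picture is of the moment at which its call begins.
- bot.close_job(): hands the job in, once; it reports no verdict.
The state is a dict: "time": time; "joint_positions": joint angles; "dq": joint speeds; "tau": joint torques, N m; "tool_pos": TCP position; "tcp_rot": TCP orientation; "contact_force": force on the tool from outside, world axes, zero at the start; "moment": the same for the moment, N m; "grip_width": finger opening in mm.
Only numpy, scipy, OpenCV 4.12 (cv2) and the standard library are available. Lean on these libraries where they do the work, as an engineer would, in place of code of your own. Each camera call takes 0.05 s, during which the arm holds its last target. There are 200 camera calls.

TASK

Get the test load for the scale ready: lift the black knob of the box's sliding cover out of its notch by the red chip, slide the cover fully open and drop the knob into the notch by the green chip; then lay all the yellow ballast bars in the flat scoop, carry them together, level, to the box and tip them in. Finally set the empty scoop back flat on its mat, in the middle, and close the box again with the knob dropped into the notch by the red chip; leave the mug, the tape roll and the brass check weight where they stand.

Things in the scene. Friction and masses are not known exactly. Their poses are not given: they have to be found in the camera images.
- loadbox: blue sheet-steel box, fixed, 200 (x) x 140 (y) x 95 mm high, walls and floor 4 mm, open on top under a sliding cover. Origin: centre of its underside, z up. The cover opens toward -y onto runners with legs at y = -222 mm. Along its -x side, at x = -113 mm, y +40 to -222, runs a notched steel comb, top z = 117 mm. Its +y side has no fittings
- gate (a joint): travel of the aluminium cover (97 to 101 mm up) in m along the box's -y: 0 closed (red chip), 0.07 half (yellow), 0.14 fully open (green; the 192 x 132 mm mouth is free). Stops at -0.004 and 0.145. Notches are 14 mm wide, the knob's round-nosed pin 10 mm: 2 mm play either way. 1.5 N friction, stays where left; blocked while the pin is in a notch
- knob (a joint): lift of the cover's knob in m: 0 = pin down in a notch, 0.022 = top stop. The pin clears the comb at 0.0115 (lift at least 0.014 before sliding); let go between notches, it rests on the comb at about 0.0115. A light spring (1.5 to 3 N) and its weight pull it down when let go
- knob_grip (a point): centre of the black round knob, diameter 24 mm, 36 mm tall; moves with cover and lift. Pin down, it is 155 mm above the worktop, at (-113, -50) mm in the box frame when closed, (-113, -190) fully open. A 34 mm square guide block lies below, its top 24 mm under this point
- scoop: loose flat aluminium scoop, 0.22 kg: pan 134 mm long (x), 160 mm wide (y), floor 4 mm thick, open at the front (+x), side walls 24 and back wall 26 mm high. Origin: centre of the underside; z up. Inside: x -63 to +67, y -76 to +76 mm. Polished: bars start to slide in it at 14 to 21 degrees of tilt
- scoop_handle (a point): centre of the scoop's blue grip, above the back wall at (-64, 0, 52) mm in the scoop frame: an upright plate 14 mm thick (along the scoop's x, the way to pinch it), 76 mm wide (y), 36 mm tall (z 34 to 70 mm)
- scoop_lip (a point): middle of the scoop's open front edge, on the pan floor, at (67, 0, 4) mm in the scoop frame
- mat_center (a point): centre of the top of the black rubber mat that the scoop lives on, 210 x 210 mm, 3 mm thick, fixed
- mug: white spotted mug, 82 mm across and 91 mm tall; origin under its centre; bystander
- tape_roll: grey roll of tape, 103 mm across, 48 mm tall, lying flat; origin under its centre; bystander
- weight: brass check weight with a knob, 30 mm across, 40 mm tall; origin under its centre; bystander
- bar_1_center (a point): centre of a yellow painted aluminium ballast bar with a dark inlay on top, 60 mm long (x), 26 mm wide (y), 22 mm high (z), 0.09 kg, loose; lies flat on the worktop at the start, centre 11 mm up; may be absent
- bar_2_center (a point): centre of a yellow painted aluminium ballast bar with a dark inlay on top, 60 mm long (x), 26 mm wide (y), 22 mm high (z), 0.09 kg, loose; lies flat on the worktop at the start, centre 11 mm up; may be absent
- bar_3_center (a point): centre of a yellow painted aluminium ballast bar with a dark inlay on top, 60 mm long (x), 26 mm wide (y), 22 mm high (z), 0.09 kg, loose; lies flat on the worktop at the start, centre 11 mm up; may be absent
- bar_4_center (a point): centre of a yellow painted aluminium ballast bar with a dark inlay on top, 60 mm long (x), 26 mm wide (y), 22 mm high (z), 0.09 kg, loose; lies flat on the worktop at the start, centre 11 mm up; may be absent
There are look-alikes about, which are no part of the job. Leave any blue or turquoise look-alike of the part that bears bar_3_center alone.

How it is judged:
By the outcome, as a careful person would: the job done as asked, in the order asked, and still so for the second after the job is handed in, with the robot touching nothing.
Of bar_1, bar_2, bar_3, bar_4 only 2 to 4 are there at a start; the rules pass over those that are not, and their reading is None.
At some moment in a run one of bar_1, bar_2, bar_3, bar_4 may be knocked a few centimetres aside while the robot is not near it.
It also fails if it takes over 208 s, if anything falls off the work surface, if the arm or the gripper's body presses on something with over 40 N, if the wrist force passes 120 N, or if a joint passes its speed limit or range.

## Working session

There is one attempt and no reset: what is moved stays moved. The work goes in short steps, Python scripts to look and compute and a tool call to move; the robot and the scene stay as the last step left them, time stands still between calls to the robot, and variables do not carry over. Pictures are saved under pics/ and viewed, about 12 in all and at most 16, crops included, and the job is handed in when it is done.

Besides the shell and the picture viewer there is one more tool, called after "Request:" as a command line: name --argument value ..., lists and objects as JSON in quotes. step_arm: Moves the arm, as the interface text tells. Its arguments: {"type":"object","properties":{"targets":{"type":"array","items":{"type":"array","items":{"type":"array","items":{"type":"number"}}}},"jaw":{"type":"number"}},"required":["targets"]}

```bash
ls; mkdir -p pics; cat > h.py <<'E'
import numpy as np, cv2
from plant import bot
from scipy.spatial.transform import Rotation as Rn
def cap(n):
    c=bot.capture(n); h=c["color"].shape[0]
    c["f"]=h/2/np.tan(np.radians(c["fov_y"])/2)
    c["R"]=cv2.Rodrigues(np.array(c["rvec"],float))[0]; c["t"]=np.array(c["tvec"],float).ravel()
    return c
def cloud(c):
    h,w=c["depth"].shape; v,u=np.mgrid[:h,:w]; z=c["depth"]
    p=np.stack([(u-c["cx"])/c["f"]*z,(v-c["cy"])/c["f"]*z,z],-1)
    P=(p-c["t"])@c["R"]; P[z<=0]=np.nan
    return P
def save(c,fn,s=1.4,crop=None):
    im=c["color"][:,:,::-1]
    if crop: im=im[crop[0]:crop[1],crop[2]:crop[3]]
    cv2.imwrite("pics/"+fn,cv2.resize(im,None,fx=s,fy=s,interpolation=cv2.INTER_CUBIC))
E
python3 - <<'E'
from h import *
o=bot.get_obs(); print(o)
for n in("top","scene"):
    c=cap(n); save(c,n+"0.png"); np.save(n+"0.npy",cloud(c)); np.save(n+"0c.npy",c["color"]); print(n,c["f"],c["cx"],c["cy"],-c["R"].T@c["t"],c["R"][2])
E
```

```text
pics
{'time': 0.0, 'joint_positions': array([ 9.64039827e-01,  3.42709661e-01,  1.52503576e+00, -1.45390817e-06,
        1.27539884e+00, -1.46015178e-01]), 'dq': array([ 0.00036146, -0.00033854,  0.00024688,  0.00026789, -0.0013212 ,
        0.00039769]), 'tau': array([ 5.38623990e-04, -4.31252074e+01, -2.44216079e+01,  7.18873786e-02,
        5.59697184e-02, -1.56639476e-04]), 'tool_pos': array([233.16897791, 469.91495804, 226.04520513]), 'tcp_rot': array([-1.71591548,  1.56924472, -2.17665638]), 'contact_force': array([ 0.35116065, -0.80513715,  0.21699847]), 'moment': array([-0.00218787,  0.04008659, -0.03015452]), 'grip_width': 91.96220924404771}
top 455.8318548269193 278.44939619854495 208.0637768286908 [ 453.65536733  136.36410512 1580.75834799] [ 7.82948976e-02  9.43208155e-04 -9.96929797e-01]
scene 511.05273895554814 276.92925100599626 206.53770108324883 [-320.32127356  850.75696648  910.83815942] [ 0.6458075  -0.50908414 -0.5690044 ]
```

View pics/top0.png

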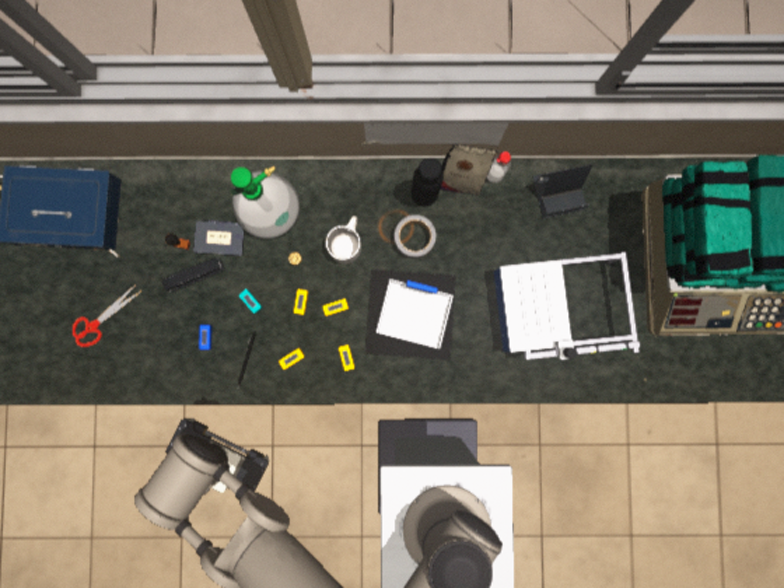

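View pics/scene0.png

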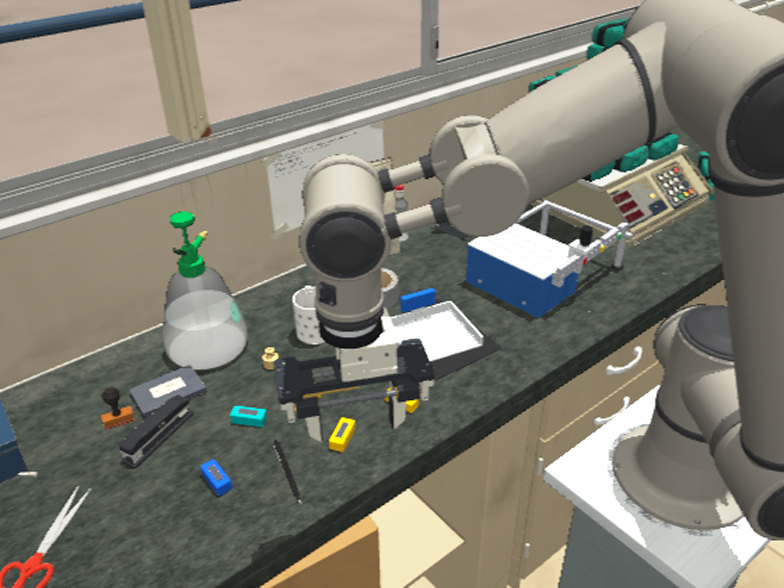

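Top view (784×588): four yellow bars at (300,301), (335,307), (291,358), (346,357). The cyan (250,300) and blue (205,337) look-alikes must be left alone. The scoop is at (416,313) on its mat with the handle on the far side. The box is at (535,308), with the comb on the near side and the knob at about (563,350). I'll measure these next.

```bash
cat >> h.py <<'E'
def bars(P,C):
    hsv=cv2.cvtColor(C,cv2.COLOR_RGB2HSV)
    m=((hsv[...,0]>20)&(hsv[...,0]<35)&(hsv[...,1]>150)&(hsv[...,2]>110)&(P[...,2]>10)&(P[...,2]<80)&(P[...,1]<600)).astype(np.uint8)
    m=cv2.morphologyEx(m,cv2.MORPH_CLOSE,np.ones((5,5)))
    n,l,s,ce=cv2.connectedComponentsWithStats(m)
    out=[]
    for i in range(1,n):
        if s[i,4]<60: continue
        q=P[(l==i)]; q=q[~np.isnan(q[:,0])]; zt=np.median(q[:,2]); q=q[q[:,2]>zt-6]
        r=cv2.minAreaRect(q[:,:2].astype(np.float32)); b=cv2.boxPoints(r)
        e=[b[1]-b[0],b[2]-b[1]]; e=max(e,key=np.linalg.norm); 
        out.append((np.round(r[0],1),np.round(zt,1),np.round(r[1],0),round(np.degrees(np.arctan2(e[1],e[0]))%180,1)))
    return out
E
python3 - <<'E'
from h import *
P=np.load("top0.npy");C=np.load("top0c.npy")
for b in bars(P,C): print(b)
def fit(m,name):
    n,l,s,_=cv2.connectedComponentsWithStats(m.astype(np.uint8)); i=1+np.argmax(s[1:,4]); q=P[l==i]; q=q[~np.isnan(q[:,0])]
    print(name,s[i],"zmed",np.median(q[:,2]).round(1),[np.round(x,1) for x in cv2.minAreaRect(q[:,:2].astype(np.float32))])
U=np.zeros(P.shape[:2],bool)
def reg(x0,x1,y0,y1):
    M=U.copy(); M[int(y0/1.4):int(y1/1.4),int(x0/1.4):int(x1/1.4)]=1; return M
X,Y,Z=P[...,0],P[...,1],P[...,2]
g=C.astype(int).sum(-1); rg=reg(360,465,260,365)
print("table",np.nanmedian(Z[reg(230,290,310,340)]))
hsv=cv2.cvtColor(C,cv2.COLOR_RGB2HSV)
fit(rg&(g<140)|(rg&(Z>5)),"mat")
fit(rg&(Z>4)&(Z<45)&(g>400),"scoop"); fit(rg&(Z>50)&(Z<90),"handle")
fit(reg(490,645,245,365)&(Z>90)&(Z<115),"boxtop")
fit(reg(495,575,255,362)&(Z>90)&(Z<112)&(g>500),"cover")
fit(reg(500,645,330,370)&(Z>140)&(Z<190),"knob")
fit(reg(500,645,330,370)&(Z>106)&(Z<124),"comb")
fit(reg(320,362,210,265)&(Z>40),"mug");fit(reg(385,440,210,262)&(Z>35),"tape");fit(reg(283,305,248,268)&(Z>20),"weight")
for h in(100,105,112): fit(reg(490,645,245,365)&(Z>h)&(Z<h+20),"h%d"%h)
save(dict(color=C),"c1.png",4,(165,265,250,450))
E
```

```text
(array([551.5, 357.9]), np.float64(21.2), array([27., 60.]), np.float32(170.6))
(array([537.7, 272.8]), np.float64(21.2), array([26., 59.]), np.float32(107.2))
(array([415. , 245.8]), np.float64(21.3), array([58., 26.]), np.float32(13.6))
(array([412.4, 379.6]), np.float64(21.7), array([26., 59.]), np.float32(123.4))
table -0.019915945466630867
mat [ 264  194   62   58 1386] zmed 8.6 [array([531.5,  80.4]), array([188.8, 174.8]), np.float64(74.5)]
scoop [ 269  199   55   50 1354] zmed 8.0 [array([522.9,  78.4]), array([160.6, 138.5]), np.float64(75.5)]
handle [290 201  23   9 104] zmed 70.6 [array([581.9,  62.3]), array([75.2, 14. ]), np.float64(75.1)]
boxtop [ 357  181   94   76 2918] zmed 99.5 [array([ 533.3, -278. ]), array([218.9, 299.9]), np.float64(6.2)]
cover [ 357  185   53   70 2669] zmed 99.7 [array([ 529.9, -215. ]), array([212. , 173.4]), np.float64(5.9)]
knob [402 248  11   8  67] zmed 168.4 [array([ 427. , -260.3]), array([23.5, 21.8]), np.float64(52.1)]
comb [375 250  25   7  97] zmed 114.9 [array([ 422.5, -207.9]), array([15.9, 75.9]), np.float64(3.0)]
mug [233 155  25  33 232] zmed 78.8 [array([697., 250.]), array([102.5,  79.9]), np.float64(6.9)]
tape [282 154  29  30 326] zmed 46.1 [array([709. ,  77.5]), array([ 95.4, 101.1]), np.float64(89.7)]
weight [206 181   9   8  48] zmed 31.4 [array([658.7, 373.3]), array([24.3, 27.9]), np.float64(2.0)]
h100 [ 358  186   47   71 1086] zmed 102.4 [array([ 523.2, -200.3]), array([221.2, 143.4]), np.float64(5.6)]
h105 [375 248  26   9 102] zmed 115.1 [array([ 420.5, -211. ]), array([21.3, 80.7]), np.float64(11.3)]
h112 [375 243  35  14 139] zmed 119.1 [array([ 434. , -223.3]), array([106.4,  41.2]), np.float64(89.9)]
```

View pics/c1.png

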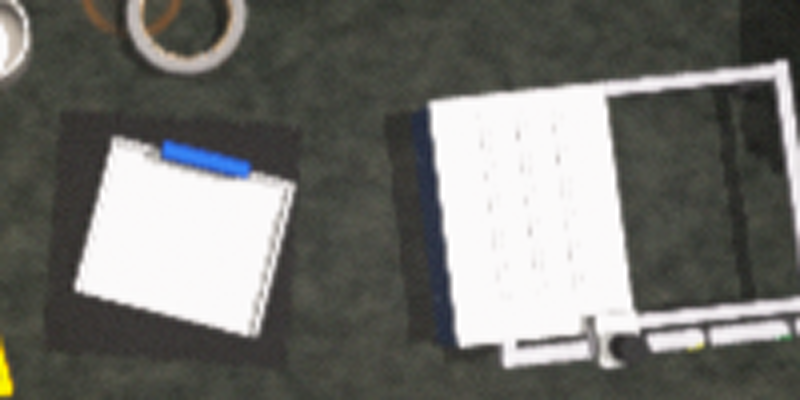

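```bash
cat >> h.py <<'E'
def pose():
    o=bot.get_obs(); R=Rn.from_euler("xyz",o["tcp_rot"]).as_matrix(); return np.array(o["tool_pos"]),R,o
def info():
    p,R,o=pose(); print("t %.1f"%o["time"],"tcp",p.round(1),"jawaxis %.1f"%np.degrees(np.arctan2(R[1,1],R[0,1])),"down",R[:,0].round(3),"F",np.round(o["contact_force"],1),"w %.1f"%o["grip_width"],"j",np.round(o["joint_positions"],2))
def plan(wps,vmax=32,amax=6.0,lin=False):
    """wps: (x,y,z,jaw-axis deg or None); prints per call end shift (mm, tool axes) + turn and 5 rows"""
    p,R,o=pose(); yaw=np.arctan2(R[1,1],R[0,1])
    for w in wps:
        a=yaw if w[3] is None else np.radians(w[3]); d=(a-yaw+np.pi)%(2*np.pi)-np.pi
        if abs(d)>np.pi/2 and len(w)<5: d-=np.sign(d)*np.pi   # half turn is same grasp
        D=np.array(w[:3])-p; n=int(max(np.ceil(np.linalg.norm(D)/vmax/5),np.ceil(abs(np.degrees(d))/amax/5),1))
        for k in range(n):
            Rk=np.array([[0,np.cos(yaw),0],[0,np.sin(yaw),0],[-1,0,0]]); Rk[:,2]=np.cross(Rk[:,0],Rk[:,1])
            s=Rk.T@(D/n)/1000; print("  call: end",np.round(s,3),"turn",round(-np.degrees(d/n),1),"rows:",[[*map(float,np.round(s*i/5,3)),round(float(-np.degrees(d/n)*i/5),1)] for i in range(1,6)])
            p=p+D/n; yaw+=d/n
        print(" ->",np.round(w[:3],1),round(np.degrees(yaw),1))
E
python3 - <<'E'
from h import *
info()
P=np.load("top0.npy")
# mat corners by table-plane ray: use camera
c=cap("top")
for q in[(60,112),(300,128),(285,365),(45,345)]:
    u,v=250+q[0]/4-.4,165+q[1]/4-.4
    r=c["R"].T@np.array([(u-c["cx"])/c["f"],(v-c["cy"])/c["f"],1]); o=-c["R"].T@c["t"]; print((o+r*(3-o[2])/r[2]).round(1))
plan([(427,-260,215,95.8),(427,-260,142,None)],vmax=36)
E
```

```text
t 0.1 tcp [233.2 469.9 226.1] jawaxis 63.6 down [-0.001 -0.001 -1.   ] F [0.1 0.9 0.6] w 92.2 j [ 0.96  0.34  1.52 -0.    1.28 -0.15]
[631.8 185.8   3. ]
[616.8 -22.8   3. ]
[411.9  -7.4   3. ]
[429.9 199.2   3. ]
  call: end [ 0.002 -0.114  0.1  ] turn -6.4 rows: [[0.0, -0.023, 0.02, -1.3], [0.001, -0.045, 0.04, -2.6], [0.001, -0.068, 0.06, -3.9], [0.002, -0.091, 0.08, -5.2], [0.002, -0.114, 0.1, -6.4]]
  call: end [ 0.002 -0.124  0.086] turn -6.4 rows: [[0.0, -0.025, 0.017, -1.3], [0.001, -0.05, 0.035, -2.6], [0.001, -0.074, 0.052, -3.9], [0.002, -0.099, 0.069, -5.2], [0.002, -0.124, 0.086, -6.4]]
  call: end [ 0.002 -0.133  0.072] turn -6.4 rows: [[0.0, -0.027, 0.014, -1.3], [0.001, -0.053, 0.029, -2.6], [0.001, -0.08, 0.043, -3.9], [0.002, -0.106, 0.057, -5.2], [0.002, -0.133, 0.072, -6.4]]
  call: end [ 0.002 -0.14   0.056] turn -6.4 rows: [[0.0, -0.028, 0.011, -1.3], [0.001, -0.056, 0.023, -2.6], [0.001, -0.084, 0.034, -3.9], [0.002, -0.112, 0.045, -5.2], [0.002, -0.14, 0.056, -6.4]]
  call: end [ 0.002 -0.146  0.04 ] turn -6.4 rows: [[0.0, -0.029, 0.008, -1.3], [0.001, -0.058, 0.016, -2.6], [0.001, -0.087, 0.024, -3.9], [0.002, -0.116, 0.032, -5.2], [0.002, -0.146, 0.04, -6.4]]
 -> [ 427 -260  215] 95.8
  call: end [ 0.073 -0.     0.   ] turn -0.0 rows: [[0.015, -0.0, 0.0, -0.0], [0.029, -0.0, 0.0, -0.0], [0.044, -0.0, 0.0, -0.0], [0.058, -0.0, 0.0, -0.0], [0.073, -0.0, 0.0, -0.0]]
 -> [ 427 -260  142] 95.8
```

```bash
python3 - <<'E'
from h import *
plan([(410,200,226,80),(427,-260,215,95.8)],vmax=36)
E
```

```text
call: end [ 0.    -0.082  0.139] turn -8.2 rows: [[0.0, -0.016, 0.028, -1.6], [0.0, -0.033, 0.056, -3.3], [0.0, -0.049, 0.084, -4.9], [0.0, -0.065, 0.111, -6.6], [0.0, -0.082, 0.139, -8.2]]
  call: end [ 0.    -0.101  0.126] turn -8.2 rows: [[0.0, -0.02, 0.025, -1.6], [0.0, -0.04, 0.05, -3.3], [0.0, -0.06, 0.076, -4.9], [0.0, -0.081, 0.101, -6.6], [0.0, -0.101, 0.126, -8.2]]
 -> [410 200 226] 80.0
  call: end [ 0.004 -0.15   0.032] turn -5.3 rows: [[0.001, -0.03, 0.006, -1.1], [0.001, -0.06, 0.013, -2.1], [0.002, -0.09, 0.019, -3.2], [0.003, -0.12, 0.026, -4.2], [0.004, -0.15, 0.032, -5.3]]
  call: end [ 0.004 -0.152  0.018] turn -5.3 rows: [[0.001, -0.03, 0.004, -1.1], [0.001, -0.061, 0.007, -2.1], [0.002, -0.091, 0.011, -3.2], [0.003, -0.122, 0.015, -4.2], [0.004, -0.152, 0.018, -5.3]]
  call: end [ 0.004 -0.153  0.004] turn -5.3 rows: [[0.001, -0.031, 0.001, -1.1], [0.001, -0.061, 0.002, -2.1], [0.002, -0.092, 0.003, -3.2], [0.003, -0.123, 0.003, -4.2], [0.004, -0.153, 0.004, -5.3]]
 -> [ 427 -260  215] 95.8
```

Request:
step_arm --targets '[[[0,-0.016,0.028,-1.6],[0,-0.033,0.056,-3.3],[0,-0.049,0.084,-4.9],[0,-0.065,0.111,-6.6],[0,-0.082,0.139,-8.2]]]' --jaw 0.3

```text
time: 0.57
tool_pos: [321.7, 333.5, 226.1]
tcp_rot: [-1.949, 1.569, -2.265]
contact_force: [1.2, 0.5, 0.5]
grip_width: 65.8
```

Request:
step_arm --targets '[[[0,-0.02,0.025,-1.6],[0,-0.04,0.05,-3.3],[0,-0.06,0.076,-4.9],[0,-0.08,0.1,-6.6],[0,-0.1,0.126,-8.2]]]'

```text
time: 0.98
tool_pos: [410.7, 197.9, 226.1]
tcp_rot: [-2.285, 1.569, -2.456]
contact_force: [0.4, 1.1, 0.1]
grip_width: 64.2
```

Request:
step_arm --targets '[[[0.001,-0.03,0.006,-1.1],[0.001,-0.06,0.013,-2.1],[0.002,-0.09,0.019,-3.2],[0.003,-0.12,0.026,-4.2],[0.004,-0.15,0.032,-5.3]]]'

```text
time: 1.4
tool_pos: [416.4, 43.2, 222.1]
tcp_rot: [-2.432, 1.569, -2.51]
contact_force: [0.0, 0.3, -0.6]
grip_width: 64.4
```

Request:
step_arm --targets '[[[0.001,-0.03,0.004,-1.1],[0.001,-0.06,0.007,-2.1],[0.002,-0.09,0.011,-3.2],[0.003,-0.12,0.015,-4.2],[0.004,-0.15,0.018,-5.3]]]'

```text
time: 1.82
tool_pos: [422.5, -109.3, 218.1]
tcp_rot: [-2.544, 1.569, -2.529]
contact_force: [0.5, -0.6, 0.5]
grip_width: 63.8
```

Request:
step_arm --targets '[[[0.001,-0.03,0.001,-1.1],[0.001,-0.06,0.002,-2.1],[0.002,-0.09,0.003,-3.2],[0.003,-0.12,0.003,-4.2],[0.004,-0.15,0.004,-5.3]]]'

```text
time: 2.23
tool_pos: [428.4, -260.6, 214.0]
tcp_rot: [-2.946, 1.569, -2.838]
contact_force: [1.8, 0.7, 0.2]
grip_width: 64.3
```

```bash
python3 - <<'E'
from h import *
info()
plan([(427,-260,205,95.8),(427,-260,142,95.8)],vmax=36)
E
```

```text
t 2.2 tcp [ 428.4 -260.6  214. ] jawaxis 96.2 down [-0.002 -0.001 -1.   ] F [1.8 0.7 0.2] w 64.3 j [-0.7   0.31  1.61 -0.    1.23 -2.38]
  call: end [ 0.009  0.001 -0.001] turn 0.4 rows: [[0.002, 0.0, -0.0, 0.1], [0.004, 0.0, -0.001, 0.2], [0.005, 0.0, -0.001, 0.3], [0.007, 0.001, -0.001, 0.3], [0.009, 0.001, -0.001, 0.4]]
 -> [ 427 -260  205] 95.8
  call: end [0.063 0.    0.   ] turn -0.0 rows: [[0.013, 0.0, 0.0, -0.0], [0.025, 0.0, 0.0, -0.0], [0.038, 0.0, 0.0, -0.0], [0.05, 0.0, 0.0, -0.0], [0.063, 0.0, 0.0, -0.0]]
 -> [ 427 -260  142] 95.8
```

Request:
step_arm --targets '[[[0.016,0,-0.001,0.4],[0.032,0,-0.001,0.4],[0.048,0.001,-0.001,0.4],[0.064,0.001,-0.001,0.4],[0.072,0.001,-0.001,0.4]]]'

```text
time: 2.65
tool_pos: [426.2, -259.2, 140.0]
tcp_rot: [2.708, 1.566, 2.809]
contact_force: [-0.6, 0.1, -0.1]
grip_width: 64.4
```

Request:
step_arm --targets '[[[0,0,0,0],[0,0,0,0],[0,0,0,0],[0,0,0,0],[0,0,0,0]]]' --jaw 1

```text
time: 3.07
tool_pos: [426.7, -259.5, 140.9]
tcp_rot: [2.905, 1.568, 3.006]
contact_force: [-0.0, -0.3, 0.6]
grip_width: 35.7
```

Request:
step_arm --targets '[[[0,0,0,0],[0,0,0,0],[0,0,0,0],[0,0,0,0],[0,0,0,0]]]'

```text
time: 3.48
tool_pos: [427.1, -261.0, 141.5]
tcp_rot: [-2.195, 1.568, -2.093]
contact_force: [0.4, -5.2, -1.2]
grip_width: 22.9
```

Request:
step_arm --targets '[[[-0.004,0,0,0],[-0.008,0,0,0],[-0.012,0,0,0],[-0.016,0,0,0],[-0.018,0,0,0]]]'

```text
time: 3.9
tool_pos: [427.0, -260.9, 160.1]
tcp_rot: [-2.231, 1.568, -2.129]
contact_force: [0.4, -0.9, -3.0]
grip_width: 22.8
```

```bash
python3 - <<'E'
from h import *
info()
c=cap("scene"); save(c,"k1.png",4,(150,250,330,480))
p,R,o=pose(); th=np.radians(5.8)
plan([(p[0]+140*np.sin(th),p[1]-140*np.cos(th),p[2],None)],vmax=16)
E
```

```text
t 3.9 tcp [ 427.  -260.9  160.1] jawaxis 95.8 down [-0.002 -0.003 -1.   ] F [ 0.4 -0.9 -3. ] w 22.8 j [-0.7   0.36  1.69 -0.    1.09 -2.37]
  call: end [ 0.   -0.07 -0.  ] turn -0.0 rows: [[0.0, -0.014, -0.0, -0.0], [0.0, -0.028, -0.0, -0.0], [0.0, -0.042, -0.0, -0.0], [0.0, -0.056, -0.0, -0.0], [0.0, -0.07, -0.0, -0.0]]
  call: end [ 0.   -0.07 -0.  ] turn -0.0 rows: [[0.0, -0.014, -0.0, -0.0], [0.0, -0.028, -0.0, -0.0], [0.0, -0.042, -0.0, -0.0], [0.0, -0.056, -0.0, -0.0], [0.0, -0.07, -0.0, -0.0]]
 -> [ 441.2 -400.2  160.2] 95.8
```

View pics/k1.png

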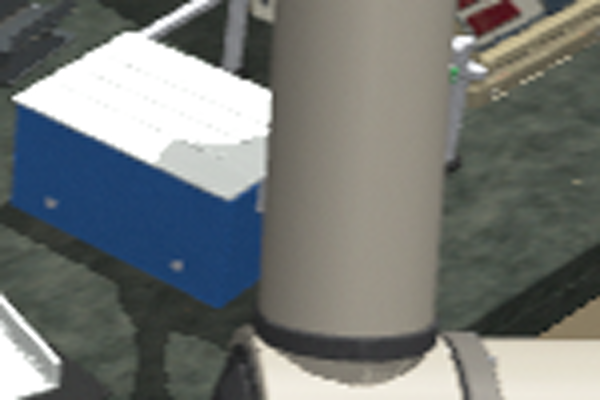

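The scene view is blocked by the arm: it fills columns 260–450 and hides the knob. The 3 N downward pull and the 23 mm grip width still agree with a lifted knob, so I'll slide the cover.

Request:
step_arm --targets '[[[0,-0.014,0,0],[0,-0.028,0,0],[0,-0.042,0,0],[0,-0.056,0,0],[0,-0.07,0,0]]]'

```text
time: 4.37
tool_pos: [434.3, -331.8, 160.1]
tcp_rot: [-2.345, 1.568, -2.244]
contact_force: [2.4, 1.9, -2.3]
grip_width: 23.0
```

Request:
step_arm --targets '[[[0,-0.014,0,0],[0,-0.028,0,0],[0,-0.042,0,0],[0,-0.056,0,0],[0,-0.069,0,0]]]'

```text
time: 4.78
tool_pos: [441.4, -402.1, 159.6]
tcp_rot: [-2.46, 1.569, -2.36]
contact_force: [2.1, 1.3, -1.6]
grip_width: 23.1
```

Request:
step_arm --targets '[[[0,0,0,0],[0,0,0,0],[0,0,0,0],[0,0,0,0],[0,0,0,0]]]'

```text
time: 5.2
tool_pos: [441.4, -401.8, 159.7]
tcp_rot: [-2.387, 1.569, -2.286]
contact_force: [1.8, -1.2, -3.6]
grip_width: 23.1
```

```bash
python3 - <<'E'
from h import *
info()
plan([(441.2,-400.2,142,95.8)],vmax=16)
E
```

```text
t 5.2 tcp [ 441.4 -401.8  159.7] jawaxis 95.8 down [-0.001 -0.001 -1.   ] F [ 1.8 -1.2 -3.6] w 23.1 j [-0.87  0.53  1.42 -0.    1.2  -2.54]
  call: end [ 0.018  0.002 -0.   ] turn -0.0 rows: [[0.004, 0.0, -0.0, -0.0], [0.007, 0.001, -0.0, -0.0], [0.011, 0.001, -0.0, -0.0], [0.014, 0.001, -0.0, -0.0], [0.018, 0.002, -0.0, -0.0]]
 -> [ 441.2 -400.2  142. ] 95.8
```

Request:
step_arm --targets '[[[0,0.001,0,0],[0.004,0.001,0,0],[0.008,0.001,0,0],[0.012,0.001,0,0],[0.016,0.001,0,0]]]'

```text
time: 5.62
tool_pos: [441.3, -400.5, 143.3]
tcp_rot: [-2.499, 1.569, -2.399]
contact_force: [0.7, 0.3, -0.6]
grip_width: 22.8
```

Request:
step_arm --targets '[[[0.001,0,0,0],[0.002,0,0,0],[0.002,0,0,0],[0.002,0,0,0],[0.002,0,0,0]]]'

```text
time: 6.03
tool_pos: [441.3, -400.6, 141.5]
tcp_rot: [-2.41, 1.569, -2.309]
contact_force: [1.2, -1.0, -0.2]
grip_width: 23.1
```

Request:
step_arm --targets '[[[0,0,0,0],[0,0,0,0],[0,0,0,0],[0,0,0,0],[0,0,0,0]]]' --jaw 0.45

```text
time: 6.45
tool_pos: [441.2, -400.6, 141.5]
tcp_rot: [-2.465, 1.569, -2.364]
contact_force: [0.3, 0.7, 0.3]
grip_width: 49.4
```

Request:
step_arm --targets '[[[-0.02,0,0,0],[-0.045,0,0,0],[-0.07,0,0,0],[-0.095,0,0,0],[-0.12,0,0,0]]]' --jaw 0.1

```text
time: 6.87
tool_pos: [441.2, -400.3, 262.7]
tcp_rot: [-2.566, 1.569, -2.465]
contact_force: [0.7, -0.0, 0.0]
grip_width: 78.9
```

```bash
python3 - <<'E'
from h import *
info()
plan([(430,-60,200,130),(415,245.8,130,13.6)],vmax=36)
E
```

```text
t 6.9 tcp [ 441.2 -400.3  262.7] jawaxis 95.8 down [-0.002 -0.001 -1.   ] F [ 0.7 -0.   0. ] w 78.9 j [-0.86  0.45  1.25 -0.    1.44 -2.54]
  call: end [0.031 0.17  0.012] turn -17.1 rows: [[0.006, 0.034, 0.002, -3.4], [0.013, 0.068, 0.005, -6.8], [0.019, 0.102, 0.007, -10.3], [0.025, 0.136, 0.009, -13.7], [0.031, 0.17, 0.012, -17.1]]
  call: end [0.031 0.159 0.061] turn -17.1 rows: [[0.006, 0.032, 0.012, -3.4], [0.013, 0.064, 0.024, -6.8], [0.019, 0.095, 0.037, -10.3], [0.025, 0.127, 0.049, -13.7], [0.031, 0.159, 0.061, -17.1]]
 -> [430 -60 200] 130.0
  call: end [0.023 0.081 0.062] turn -21.2 rows: [[0.005, 0.016, 0.012, -4.2], [0.009, 0.033, 0.025, -8.5], [0.014, 0.049, 0.037, -12.7], [0.019, 0.065, 0.049, -17.0], [0.023, 0.081, 0.062, -21.2]]
  call: end [0.023 0.053 0.087] turn -21.2 rows: [[0.005, 0.011, 0.017, -4.2], [0.009, 0.021, 0.035, -8.5], [0.014, 0.032, 0.052, -12.7], [0.019, 0.043, 0.07, -17.0], [0.023, 0.053, 0.087, -21.2]]
  call: end [0.023 0.018 0.1  ] turn -21.2 rows: [[0.005, 0.004, 0.02, -4.2], [0.009, 0.007, 0.04, -8.5], [0.014, 0.011, 0.06, -12.7], [0.019, 0.015, 0.08, -17.0], [0.023, 0.018, 0.1, -21.2]]
 -> [415.  245.8 130. ] 193.6
```

```bash
python3 - <<'E'
from h import *
plan([(430,-80,220,58),(415,245.8,90,13.6)],vmax=36)
E
```

```text
call: end [0.021 0.16  0.011] turn 18.9 rows: [[0.004, 0.032, 0.002, 3.8], [0.009, 0.064, 0.004, 7.6], [0.013, 0.096, 0.006, 11.3], [0.017, 0.128, 0.008, 15.1], [0.021, 0.16, 0.011, 18.9]]
  call: end [ 0.021  0.155 -0.042] turn 18.9 rows: [[0.004, 0.031, -0.008, 3.8], [0.009, 0.062, -0.017, 7.6], [0.013, 0.093, -0.025, 11.3], [0.017, 0.124, -0.033, 15.1], [0.021, 0.155, -0.042, 18.9]]
 -> [430 -80 220] 58.0
  call: end [ 0.065  0.134 -0.093] turn 22.2 rows: [[0.013, 0.027, -0.019, 4.4], [0.026, 0.054, -0.037, 8.9], [0.039, 0.081, -0.056, 13.3], [0.052, 0.107, -0.074, 17.8], [0.065, 0.134, -0.093, 22.2]]
  call: end [ 0.065  0.089 -0.137] turn 22.2 rows: [[0.013, 0.018, -0.027, 4.4], [0.026, 0.036, -0.055, 8.9], [0.039, 0.054, -0.082, 13.3], [0.052, 0.071, -0.109, 17.8], [0.065, 0.089, -0.137, 22.2]]
 -> [415.  245.8  90. ] 13.6
```

Request:
step_arm --targets '[[[0.004,0.032,0.002,3.8],[0.009,0.064,0.004,7.6],[0.013,0.096,0.006,11.3],[0.017,0.128,0.008,15.1],[0.021,0.16,0.011,18.9]]]' --jaw 0

```text
time: 7.28
tool_pos: [435.5, -238.6, 241.4]
tcp_rot: [-2.204, 1.569, -2.437]
contact_force: [0.5, -0.7, 0.3]
grip_width: 91.7
```

Request:
step_arm --targets '[[[0.004,0.031,-0.008,3.8],[0.009,0.062,-0.017,7.6],[0.013,0.093,-0.025,11.3],[0.017,0.124,-0.033,15.1],[0.021,0.155,-0.042,18.9]]]'

```text
time: 7.7
tool_pos: [430.0, -76.7, 220.2]
tcp_rot: [-1.618, 1.569, -2.184]
contact_force: [0.5, -0.1, -1.0]
grip_width: 92.3
```

Request:
step_arm --targets '[[[0.013,0.027,-0.019,4.4],[0.026,0.054,-0.037,8.9],[0.039,0.081,-0.056,13.3],[0.052,0.107,-0.074,17.8],[0.065,0.134,-0.093,22.2]]]'

```text
time: 8.12
tool_pos: [423.1, 87.6, 154.7]
tcp_rot: [-0.601, 1.569, -1.558]
contact_force: [0.1, 0.0, -0.2]
grip_width: 91.6
```

Request:
step_arm --targets '[[[0.013,0.018,-0.027,4.4],[0.026,0.036,-0.055,8.9],[0.039,0.054,-0.082,13.3],[0.052,0.07,-0.109,17.8],[0.065,0.09,-0.137,22.2]]]'

```text
time: 8.53
tool_pos: [417.2, 252.7, 88.9]
tcp_rot: [-0.33, 1.569, -1.679]
contact_force: [0.7, -0.4, 0.5]
grip_width: 92.0
```

```bash
python3 - <<'E'
from h import *
info()
c=cap("top"); save(c,"t2.png",2.0,(150,290,150,550)); P=cloud(c)
for b in bars(P,c["color"]): print(b)
m=(P[...,2]>140)&(P[...,2]<185)&(P[...,1]<-300)&(P[...,0]<480)&(P[...,0]>380)&(P[...,1]>-450); q=P[m]; print("knob",len(q),q.mean(0).round(1),np.median(q[:,2]).round(1))
plan([(415,245.8,50,13.6),(415,245.8,9,13.6)],vmax=20)
E
```

```text
t 8.5 tcp [417.2 252.7  88.9] jawaxis 12.7 down [-0.    -0.002 -1.   ] F [ 0.7 -0.4  0.5] w 92.0 j [ 0.39  0.44  1.81 -0.    0.89  0.17]
(array([551.5, 358.1]), np.float64(21.5), array([27., 60.]), np.float32(171.0))
(array([537.7, 272.3]), np.float64(21.2), array([25., 59.]), np.float32(106.9))
knob 72 [ 441.3 -394.5  165.4] 169.2
  call: end [ 0.037 -0.004  0.011] turn -1.2 rows: [[0.007, -0.001, 0.002, -0.2], [0.015, -0.002, 0.004, -0.5], [0.022, -0.002, 0.007, -0.7], [0.03, -0.003, 0.009, -0.9], [0.037, -0.004, 0.011, -1.2]]
 -> [415.  245.8  50. ] 13.6
  call: end [0.041 0.    0.   ] turn -0.0 rows: [[0.008, 0.0, 0.0, -0.0], [0.016, 0.0, 0.0, -0.0], [0.025, 0.0, 0.0, -0.0], [0.033, 0.0, 0.0, -0.0], [0.041, 0.0, 0.0, -0.0]]
 -> [415.  245.8   9. ] 13.6
```

View pics/t2.png

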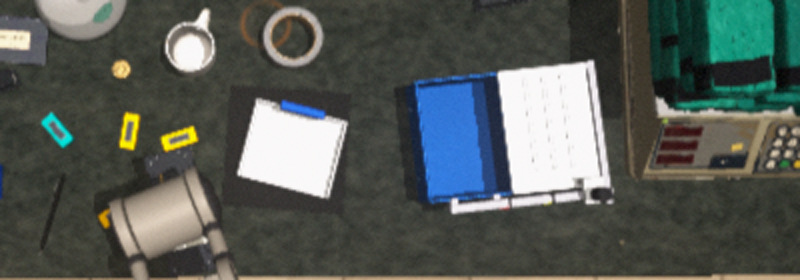

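The top view shows the cover fully open, with the mouth at (458,135) and the knob down at (600,195). Its top reads 169 mm, as it did when closed. Next is bar C.

Request:
step_arm --targets '[[[0.007,-0.001,0.002,-0.2],[0.015,-0.002,0.004,-0.5],[0.022,-0.002,0.007,-0.7],[0.03,-0.003,0.009,-0.9],[0.037,-0.004,0.011,-1.2]]]'

```text
time: 9.0
tool_pos: [415.2, 244.4, 49.4]
tcp_rot: [-1.811, 1.569, 3.139]
contact_force: [0.6, 0.1, -0.8]
grip_width: 91.7
```

```bash
python3 - <<'E'
from h import *
info(); plan([(415,245.8,9,13.6),(415,245.8,110,13.6),(502.2,27.8,100,-15),(502.2,27.8,18,-15)],vmax=30)
E
```

```text
t 9.0 tcp [415.2 244.4  49.4] jawaxis 13.6 down [-0.002  0.    -1.   ] F [ 0.6  0.1 -0.8] w 91.7 j [0.37 0.49 1.86 0.   0.79 0.13]
  call: end [ 0.04   0.    -0.001] turn -0.0 rows: [[0.008, 0.0, -0.0, -0.0], [0.016, 0.0, -0.001, -0.0], [0.024, 0.0, -0.001, -0.0], [0.032, 0.0, -0.001, -0.0], [0.04, 0.0, -0.001, -0.0]]
 -> [415.  245.8   9. ] 13.6
  call: end [-0.101  0.     0.   ] turn -0.0 rows: [[-0.02, 0.0, 0.0, -0.0], [-0.04, 0.0, 0.0, -0.0], [-0.061, 0.0, 0.0, -0.0], [-0.081, 0.0, 0.0, -0.0], [-0.101, 0.0, 0.0, -0.0]]
 -> [415.  245.8 110. ] 13.6
  call: end [0.005 0.017 0.116] turn 14.3 rows: [[0.001, 0.003, 0.023, 2.9], [0.002, 0.007, 0.046, 5.7], [0.003, 0.01, 0.07, 8.6], [0.004, 0.013, 0.093, 11.4], [0.005, 0.017, 0.116, 14.3]]
  call: end [0.005 0.045 0.108] turn 14.3 rows: [[0.001, 0.009, 0.022, 2.9], [0.002, 0.018, 0.043, 5.7], [0.003, 0.027, 0.065, 8.6], [0.004, 0.036, 0.087, 11.4], [0.005, 0.045, 0.108, 14.3]]
 -> [502.2  27.8 100. ] -15.0
  call: end [ 0.082 -0.     0.   ] turn -0.0 rows: [[0.016, -0.0, 0.0, -0.0], [0.033, -0.0, 0.0, -0.0], [0.049, -0.0, 0.0, -0.0], [0.066, -0.0, 0.0, -0.0], [0.082, -0.0, 0.0, -0.0]]
 -> [502.2  27.8  18. ] -15.0
```

Request:
step_arm --targets '[[[0.01,0,-0.001,0],[0.02,0,-0.001,0],[0.03,0,-0.001,0],[0.038,0,-0.001,0],[0.04,0,-0.001,0]]]'

```text
time: 9.42
tool_pos: [414.3, 244.8, 7.9]
tcp_rot: [-1.585, 1.567, -2.919]
contact_force: [-0.6, -0.4, 0.8]
grip_width: 91.7
```

Request:
step_arm --targets '[[[0,0,0,0],[0,0,0,0],[0,0,0,0],[0,0,0,0],[0,0,0,0]]]' --jaw 1

```text
time: 9.83
tool_pos: [414.6, 245.0, 8.3]
tcp_rot: [-1.644, 1.568, -2.978]
contact_force: [0.0, -0.3, -0.3]
grip_width: 63.0
```

Request:
step_arm --targets '[[[0,0,0,0],[-0.015,0,0,0],[-0.035,0,0,0],[-0.065,0,0,0],[-0.1,0,0,0]]]'

```text
time: 10.25
tool_pos: [413.6, 244.5, 108.4]
tcp_rot: [-1.524, 1.565, -2.858]
contact_force: [0.5, 0.5, -1.1]
grip_width: 60.2
```

Request:
step_arm --targets '[[[0.001,0.003,0.023,2.9],[0.002,0.007,0.046,5.7],[0.003,0.01,0.07,8.6],[0.004,0.013,0.093,11.4],[0.005,0.017,0.116,14.3]]]'

```text
time: 10.67
tool_pos: [457.4, 134.8, 103.5]
tcp_rot: [-1.267, 1.565, -2.852]
contact_force: [0.5, 0.4, -1.1]
grip_width: 59.3
```

Request:
step_arm --targets '[[[0.001,0.009,0.022,2.9],[0.002,0.018,0.043,5.7],[0.003,0.027,0.065,8.6],[0.004,0.036,0.087,11.4],[0.005,0.045,0.108,14.3]]]'

```text
time: 11.08
tool_pos: [501.0, 24.9, 98.5]
tcp_rot: [-1.002, 1.565, -2.839]
contact_force: [0.1, -0.2, -0.2]
grip_width: 59.6
```

```bash
python3 - <<'E'
from h import *
info(); plan([(502.2,27.8,60,-15),(502.2,27.8,18,-15)],vmax=30)
E
```

```text
t 11.1 tcp [501.   24.9  98.5] jawaxis -15.3 down [-0.006 -0.002 -1.   ] F [ 0.1 -0.2 -0.2] w 59.6 j [-0.1   0.45  1.76 -0.    0.94  0.17]
  call: end [ 0.039  0.    -0.003] turn -0.3 rows: [[0.008, 0.0, -0.001, -0.1], [0.015, 0.0, -0.001, -0.1], [0.023, 0.0, -0.002, -0.2], [0.031, 0.0, -0.002, -0.2], [0.039, 0.0, -0.003, -0.3]]
 -> [502.2  27.8  60. ] -15.0
  call: end [0.042 0.    0.   ] turn -0.0 rows: [[0.008, 0.0, 0.0, -0.0], [0.017, 0.0, 0.0, -0.0], [0.025, 0.0, 0.0, -0.0], [0.034, 0.0, 0.0, -0.0], [0.042, 0.0, 0.0, -0.0]]
 -> [502.2  27.8  18. ] -15.0
```

Request:
step_arm --targets '[[[0.015,0,-0.001,0],[0.03,0,-0.003,0],[0.046,0,-0.003,0],[0.062,0,-0.003,0],[0.07,0,-0.003,0]]]'

```text
time: 11.5
tool_pos: [500.4, 27.7, 27.0]
tcp_rot: [-1.116, 1.563, -2.953]
contact_force: [-0.2, 0.0, -0.0]
grip_width: 59.6
```

Request:
step_arm --targets '[[[0.004,0,0,0],[0.008,0,0,0],[0.011,0,0,0],[0.011,0,0,0],[0.011,0,0,0]]]'

```text
time: 11.92
tool_pos: [500.7, 27.7, 16.4]
tcp_rot: [-1.084, 1.563, -2.922]
contact_force: [0.8, -0.3, -1.1]
grip_width: 59.8
```

Request:
step_arm --targets '[[[0,0,0,0],[0,0,0,0],[0,0,0,0],[0,0,0,0],[0,0,0,0]]]' --jaw 0.2

```text
time: 12.33
tool_pos: [500.8, 27.7, 16.6]
tcp_rot: [-1.065, 1.564, -2.903]
contact_force: [-0.0, -0.2, -0.2]
grip_width: 73.1
```

Request:
step_arm --targets '[[[-0.015,0,0,0],[-0.035,0,0,0],[-0.06,0,0,0],[-0.085,0,0,0],[-0.1,0,0,0]]]'

```text
time: 12.75
tool_pos: [502.3, 27.8, 119.0]
tcp_rot: [-0.86, 1.566, -2.697]
contact_force: [1.4, 0.3, -0.1]
grip_width: 73.4
```

```bash
python3 - <<'E'
from h import *
info(); c=cap("top"); P=cloud(c); save(c,"t3.png",3,(150,290,150,350))
for b in bars(P,c["color"]): print(b)
plan([(412.4,379.6,100,-56.6)],vmax=36)
plan([(537.7,272.5,100,-73)],vmax=36)
E
```

```text
t 12.8 tcp [502.3  27.8 119. ] jawaxis -15.3 down [-0.004 -0.002 -1.   ] F [ 1.4  0.3 -0.1] w 73.4 j [-0.1   0.42  1.73 -0.    0.99  0.17]
(array([551.7, 357.9]), np.float64(20.8), array([26., 60.]), np.float32(170.8))
(array([537.3, 272.5]), np.float64(21.3), array([26., 58.]), np.float32(108.6))
(array([412.5, 379.1]), np.float64(22.1), array([26., 59.]), np.float32(121.9))
  call: end [ 0.007 -0.06  -0.105] turn 13.8 rows: [[0.001, -0.012, -0.021, 2.8], [0.003, -0.024, -0.042, 5.5], [0.004, -0.036, -0.063, 8.3], [0.006, -0.048, -0.084, 11.0], [0.007, -0.06, -0.105, 13.8]]
  call: end [ 0.007 -0.084 -0.088] turn 13.8 rows: [[0.001, -0.017, -0.018, 2.8], [0.003, -0.033, -0.035, 5.5], [0.004, -0.05, -0.053, 8.3], [0.006, -0.067, -0.07, 11.0], [0.007, -0.084, -0.088, 13.8]]
  call: end [ 0.007 -0.102 -0.065] turn 13.8 rows: [[0.001, -0.02, -0.013, 2.8], [0.003, -0.041, -0.026, 5.5], [0.004, -0.061, -0.039, 8.3], [0.006, -0.082, -0.052, 11.0], [0.007, -0.102, -0.065, 13.8]]
 -> [412.4 379.6 100. ] -56.6
  call: end [ 0.011 -0.016 -0.123] turn 28.9 rows: [[0.002, -0.003, -0.025, 5.8], [0.004, -0.006, -0.049, 11.5], [0.006, -0.009, -0.074, 17.3], [0.008, -0.013, -0.098, 23.1], [0.011, -0.016, -0.123, 28.9]]
  call: end [ 0.011 -0.073 -0.1  ] turn 28.9 rows: [[0.002, -0.015, -0.02, 5.8], [0.004, -0.029, -0.04, 11.5], [0.006, -0.044, -0.06, 17.3], [0.008, -0.058, -0.08, 23.1], [0.011, -0.073, -0.1, 28.9]]
 -> [537.7 272.5 100. ] -73.0
```

View pics/t3.png

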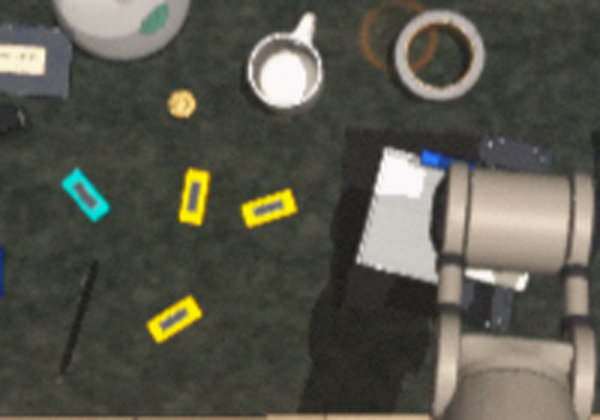

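The view shows the arm over the scoop, at (510,230). The remaining bars are at (194,196), (270,208) and (174,318). Next is the bar at (537,272).

Request:
step_arm --targets '[[[0.002,-0.003,-0.025,5.8],[0.004,-0.006,-0.049,11.5],[0.006,-0.009,-0.074,17.3],[0.008,-0.013,-0.098,23.1],[0.011,-0.016,-0.123,28.9]]]' --jaw 0

```text
time: 13.22
tool_pos: [520.4, 151.6, 109.4]
tcp_rot: [0.646, 1.568, -1.701]
contact_force: [0.5, 0.6, -1.1]
grip_width: 91.3
```

Request:
step_arm --targets '[[[0.002,-0.015,-0.02,5.8],[0.004,-0.029,-0.04,11.5],[0.006,-0.044,-0.06,17.3],[0.008,-0.058,-0.08,23.1],[0.011,-0.073,-0.1,28.5]]]'

```text
time: 13.63
tool_pos: [538.3, 275.2, 97.5]
tcp_rot: [1.013, 1.568, -1.837]
contact_force: [1.1, -0.8, 0.6]
grip_width: 91.8
```

```bash
python3 - <<'E'
from h import *
info(); c=cap("top"); P=cloud(c)
for b in bars(P,c["color"]): print(b)
plan([(537.5,272.5,9,-72.3),(537.5,272.5,110,-72.3),(511.5,62.6,100,-15),(511.5,62.6,17,-15)],vmax=30)
E
```

```text
t 13.6 tcp [538.3 275.2  97.5] jawaxis -73.3 down [-0.001 -0.003 -1.   ] F [ 1.1 -0.8  0.6] w 91.8 j [ 0.35  0.61  1.46 -0.    1.07  1.63]
(array([501.1,  29.3]), np.float64(28.4), array([24., 55.]), np.float32(165.9))
  call: end [0.088 0.006 0.003] turn -1.2 rows: [[0.018, 0.001, 0.001, -0.2], [0.035, 0.003, 0.001, -0.5], [0.053, 0.004, 0.002, -0.7], [0.07, 0.005, 0.002, -1.0], [0.088, 0.006, 0.003, -1.2]]
 -> [537.5 272.5   9. ] -72.3
  call: end [-0.101  0.     0.   ] turn -0.0 rows: [[-0.02, 0.0, 0.0, -0.0], [-0.04, 0.0, 0.0, -0.0], [-0.061, 0.0, 0.0, -0.0], [-0.081, 0.0, 0.0, -0.0], [-0.101, 0.0, 0.0, -0.0]]
 -> [537.5 272.5 110. ] -72.3
  call: end [0.005 0.096 0.044] turn -28.6 rows: [[0.001, 0.019, 0.009, -5.7], [0.002, 0.038, 0.018, -11.5], [0.003, 0.058, 0.027, -17.2], [0.004, 0.077, 0.035, -22.9], [0.005, 0.096, 0.044, -28.6]]
  call: end [0.005 0.063 0.085] turn -28.6 rows: [[0.001, 0.013, 0.017, -5.7], [0.002, 0.025, 0.034, -11.5], [0.003, 0.038, 0.051, -17.2], [0.004, 0.05, 0.068, -22.9], [0.005, 0.063, 0.085, -28.6]]
 -> [511.5  62.6 100. ] -15.0
  call: end [0.083 0.    0.   ] turn -0.0 rows: [[0.017, 0.0, 0.0, -0.0], [0.033, 0.0, 0.0, -0.0], [0.05, 0.0, 0.0, -0.0], [0.066, 0.0, 0.0, -0.0], [0.083, 0.0, 0.0, -0.0]]
 -> [511.5  62.6  17. ] -15.0
```

Request:
step_arm --targets '[[[0.02,0.003,0.002,-1],[0.042,0.006,0.003,-1.2],[0.062,0.006,0.003,-1.2],[0.08,0.006,0.003,-1.2],[0.087,0.006,0.003,-1.2]]]'

```text
time: 14.1
tool_pos: [535.2, 271.9, 6.8]
tcp_rot: [0.058, 1.565, -2.774]
contact_force: [-1.0, -0.0, -0.5]
grip_width: 91.9
```

Request:
step_arm --targets '[[[0,0,0,0],[0,0,0,0],[0,0,0,0],[0,0,0,0],[0,0,0,0]]]' --jaw 1

```text
time: 14.52
tool_pos: [535.9, 272.0, 7.9]
tcp_rot: [0.105, 1.568, -2.727]
contact_force: [0.2, -0.6, 1.0]
grip_width: 63.3
```

Request:
step_arm --targets '[[[0,0,0,0],[-0.015,0,0,0],[-0.035,0,0,0],[-0.065,0,0,0],[-0.1,0,0,0]]]'

```text
time: 14.93
tool_pos: [535.0, 271.7, 107.8]
tcp_rot: [0.062, 1.564, -2.77]
contact_force: [1.3, -0.5, -2.0]
grip_width: 59.6
```

Request:
step_arm --targets '[[[0.001,0.019,0.009,-5.7],[0.002,0.038,0.018,-11.5],[0.003,0.058,0.027,-17.2],[0.004,0.077,0.035,-22.9],[0.005,0.096,0.044,-28.6]]]'

```text
time: 15.35
tool_pos: [522.3, 166.1, 103.6]
tcp_rot: [-0.405, 1.565, -2.733]
contact_force: [0.5, -0.2, -0.7]
grip_width: 59.7
```

Request:
step_arm --targets '[[[0.001,0.013,0.017,-5.7],[0.002,0.025,0.034,-11.5],[0.003,0.038,0.051,-17.2],[0.004,0.05,0.068,-22.9],[0.005,0.063,0.085,-28.6]]]'

```text
time: 15.77
tool_pos: [509.4, 60.1, 99.3]
tcp_rot: [-0.862, 1.566, -2.686]
contact_force: [0.8, 0.0, -1.4]
grip_width: 59.9
```

```bash
python3 - <<'E'
from h import *
info(); plan([(511.5,62.6,17,-15)],vmax=30)
E
```

```text
t 15.8 tcp [509.4  60.1  99.3] jawaxis -14.5 down [-0.005 -0.002 -1.   ] F [ 0.8  0.  -1.4] w 59.9 j [-0.03  0.46  1.73 -0.    0.96  0.22]
  call: end [ 0.082  0.001 -0.003] turn 0.5 rows: [[0.016, 0.0, -0.001, 0.1], [0.033, 0.001, -0.001, 0.2], [0.049, 0.001, -0.002, 0.3], [0.066, 0.001, -0.002, 0.4], [0.082, 0.001, -0.003, 0.5]]
 -> [511.5  62.6  17. ] -15.0
```

Request:
step_arm --targets '[[[0.015,0.001,-0.001,0],[0.03,0.001,-0.002,0],[0.046,0.001,-0.002,0],[0.062,0.001,-0.002,0],[0.07,0.001,-0.002,0]]]'

```text
time: 16.18
tool_pos: [509.8, 61.6, 28.1]
tcp_rot: [-0.989, 1.564, -2.813]
contact_force: [-0.1, -1.7, -1.1]
grip_width: 59.9
```

Request:
step_arm --targets '[[[0.004,0,0,0],[0.008,0,0,0],[0.012,0,0,0],[0.012,0,0,0],[0.012,0,0,0]]]'

```text
time: 16.6
tool_pos: [510.0, 61.6, 16.5]
tcp_rot: [-0.948, 1.565, -2.772]
contact_force: [0.2, 0.0, -0.8]
grip_width: 59.7
```

Request:
step_arm --targets '[[[0,0,0,0],[0,0,0,0],[0,0,0,0],[0,0,0,0],[0,0,0,0]]]' --jaw 0.2

```text
time: 17.02
tool_pos: [510.2, 61.6, 16.7]
tcp_rot: [-0.911, 1.565, -2.735]
contact_force: [-1.0, -0.2, 0.9]
grip_width: 73.3
```

Request:
step_arm --targets '[[[-0.015,0,0,0],[-0.035,0,0,0],[-0.06,0,0,0],[-0.085,0,0,0],[-0.1,0,0,0]]]'

```text
time: 17.43
tool_pos: [511.5, 61.8, 119.2]
tcp_rot: [-0.525, 1.568, -2.349]
contact_force: [0.0, -0.0, -0.5]
grip_width: 73.6
```

```bash
python3 - <<'E'
from h import *
info(); c=cap("top"); P=cloud(c)
for b in bars(P,c["color"]): print(b)
plan([(551.6,358,100,-9.2)],vmax=36)
E
```

```text
t 17.4 tcp [511.5  61.8 119.2] jawaxis -14.5 down [-0.002 -0.002 -1.   ] F [ 0.  -0.  -0.5] w 73.6 j [-0.03  0.44  1.7  -0.    1.    0.23]
(array([551.6, 357.4]), np.float64(21.9), array([26., 60.]), np.float32(170.7))
(array([412.5, 379.3]), np.float64(21.3), array([26., 60.]), np.float32(123.2))
  call: end [ 0.011 -0.018 -0.148] turn -2.6 rows: [[0.002, -0.004, -0.03, -0.5], [0.004, -0.007, -0.059, -1.1], [0.006, -0.011, -0.089, -1.6], [0.009, -0.015, -0.119, -2.1], [0.011, -0.018, -0.148, -2.6]]
  call: end [ 0.011 -0.011 -0.149] turn -2.6 rows: [[0.002, -0.002, -0.03, -0.5], [0.004, -0.005, -0.06, -1.1], [0.006, -0.007, -0.089, -1.6], [0.009, -0.009, -0.119, -2.1], [0.011, -0.011, -0.149, -2.6]]
 -> [551.6 358.  100. ] -9.2
```

Request:
step_arm --targets '[[[0.002,-0.004,-0.03,-0.5],[0.004,-0.007,-0.059,-1.1],[0.006,-0.011,-0.089,-1.6],[0.009,-0.015,-0.119,-2.1],[0.011,-0.018,-0.148,-2.6]]]' --jaw 0

```text
time: 17.9
tool_pos: [532.1, 211.0, 109.3]
tcp_rot: [0.634, 1.568, -1.144]
contact_force: [0.4, 0.1, 0.6]
grip_width: 91.9
```

Request:
step_arm --targets '[[[0.002,-0.002,-0.03,-0.5],[0.004,-0.005,-0.06,-1.1],[0.006,-0.007,-0.089,-1.6],[0.009,-0.009,-0.119,-2.1],[0.011,-0.011,-0.147,-2.6]]]'

```text
time: 18.32
tool_pos: [551.2, 358.7, 97.0]
tcp_rot: [0.24, 1.568, -1.492]
contact_force: [0.7, 0.3, 0.3]
grip_width: 91.9
```

```bash
python3 - <<'E'
from h import *
info(); c=cap("top"); P=cloud(c)
for b in bars(P,c["color"]): print(b)
plan([(551.6,357.8,9,-9.2),(551.6,357.8,110,-9.2),(521,97.4,100,-15),(521,97.4,17,-15)],vmax=30)
E
```

```text
t 18.3 tcp [551.2 358.7  97. ] jawaxis -9.2 down [ 0.    -0.003 -1.   ] F [0.7 0.3 0.3] w 91.9 j [ 0.46  0.7   1.29 -0.    1.16  0.62]
(array([505.9,  47.9]), np.float64(27.0), array([63., 56.]), np.float32(75.1))
  call: end [0.088 0.001 0.005] turn 0.1 rows: [[0.018, 0.0, 0.001, 0.0], [0.035, 0.001, 0.002, 0.1], [0.053, 0.001, 0.003, 0.1], [0.07, 0.001, 0.004, 0.1], [0.088, 0.001, 0.005, 0.1]]
 -> [551.6 357.8   9. ] -9.2
  call: end [-0.101  0.     0.   ] turn -0.0 rows: [[-0.02, 0.0, 0.0, -0.0], [-0.04, 0.0, 0.0, -0.0], [-0.061, 0.0, 0.0, -0.0], [-0.081, 0.0, 0.0, -0.0], [-0.101, 0.0, 0.0, -0.0]]
 -> [551.6 357.8 110. ] -9.2
  call: end [0.005 0.006 0.131] turn 2.9 rows: [[0.001, 0.001, 0.026, 0.6], [0.002, 0.002, 0.052, 1.2], [0.003, 0.003, 0.079, 1.7], [0.004, 0.005, 0.105, 2.3], [0.005, 0.006, 0.131, 2.9]]
  call: end [0.005 0.012 0.131] turn 2.9 rows: [[0.001, 0.002, 0.026, 0.6], [0.002, 0.005, 0.052, 1.2], [0.003, 0.007, 0.078, 1.7], [0.004, 0.01, 0.104, 2.3], [0.005, 0.012, 0.131, 2.9]]
 -> [521.   97.4 100. ] -15.0
  call: end [0.083 0.    0.   ] turn -0.0 rows: [[0.017, 0.0, 0.0, -0.0], [0.033, 0.0, 0.0, -0.0], [0.05, 0.0, 0.0, -0.0], [0.066, 0.0, 0.0, -0.0], [0.083, 0.0, 0.0, -0.0]]
 -> [521.   97.4  17. ] -15.0
```

```bash
python3 - <<'E'
from h import *
info()
E
```

```text
t 18.4 tcp [551.  363.4  96.6] jawaxis -9.1 down [ 0.001  0.    -1.   ] F [-2.2  0.8  0.8] w 91.9 j [ 0.47  0.7   1.28 -0.    1.16  0.63]
```

Request:
step_arm --targets '[[[0.015,0.001,0.005,0],[0.035,0.001,0.005,0],[0.055,0.001,0.005,0],[0.076,0.001,0.005,0],[0.087,0.001,0.005,0]]]'

```text
time: 18.78
tool_pos: [549.7, 357.5, 6.4]
tcp_rot: [-0.837, 1.567, -2.566]
contact_force: [-0.5, -0.7, -0.3]
grip_width: 92.2
```

Request:
step_arm --targets '[[[0,0,0,0],[0,0,0,0],[0,0,0,0],[0,0,0,0],[0,0,0,0]]]' --jaw 1

```text
time: 19.2
tool_pos: [550.6, 357.8, 7.8]
tcp_rot: [-0.46, 1.57, -2.189]
contact_force: [0.2, 0.7, 0.5]
grip_width: 62.9
```

Request:
step_arm --targets '[[[0,0,0,0],[-0.015,0,0,0],[-0.035,0,0,0],[-0.065,0,0,0],[-0.1,0,0,0]]]'

```text
time: 19.62
tool_pos: [549.5, 357.3, 107.5]
tcp_rot: [-0.86, 1.566, -2.588]
contact_force: [0.7, 0.7, -1.2]
grip_width: 59.9
```

Request:
step_arm --targets '[[[0.001,0.001,0.026,0.6],[0.002,0.002,0.052,1.2],[0.003,0.003,0.079,1.7],[0.004,0.005,0.105,2.3],[0.005,0.006,0.131,2.9]]]'

```text
time: 20.03
tool_pos: [534.7, 225.9, 103.6]
tcp_rot: [-0.689, 1.568, -2.469]
contact_force: [-0.1, -1.5, -0.7]
grip_width: 59.8
```

Request:
step_arm --targets '[[[0.001,0.002,0.026,0.6],[0.002,0.005,0.052,1.2],[0.003,0.007,0.078,1.7],[0.004,0.01,0.104,2.3],[0.005,0.012,0.13,2.9]]]'

```text
time: 20.45
tool_pos: [519.5, 95.0, 99.5]
tcp_rot: [-0.29, 1.568, -2.121]
contact_force: [0.2, 0.0, -0.6]
grip_width: 59.8
```

Request:
step_arm --targets '[[[0,0,0,0],[0,0,0,0],[0,0,0,0],[0,0,0,0],[0,0,0,0]]]'

```text
time: 20.87
tool_pos: [519.6, 96.1, 99.6]
tcp_rot: [-0.202, 1.569, -2.032]
contact_force: [0.4, 0.8, -1.0]
grip_width: 59.8
```

```bash
python3 - <<'E'
from h import *
info(); plan([(521,97.4,17,-15)],vmax=30)
E
```

```text
t 20.9 tcp [519.6  96.1  99.6] jawaxis -14.8 down [-0.001 -0.002 -1.   ] F [ 0.4  0.8 -1. ] w 59.8 j [ 0.04  0.49  1.69 -0.    0.97  0.3 ]
  call: end [ 0.083  0.001 -0.002] turn 0.2 rows: [[0.017, 0.0, -0.0, 0.0], [0.033, 0.0, -0.001, 0.1], [0.05, 0.001, -0.001, 0.1], [0.066, 0.001, -0.001, 0.2], [0.083, 0.001, -0.002, 0.2]]
 -> [521.   97.4  17. ] -15.0
```

Request:
step_arm --targets '[[[0.015,0.001,-0.001,0],[0.03,0.001,-0.001,0],[0.046,0.001,-0.001,0],[0.062,0.001,-0.001,0],[0.07,0.001,-0.001,0]]]'

```text
time: 21.28
tool_pos: [519.8, 97.5, 27.8]
tcp_rot: [-0.815, 1.567, -2.643]
contact_force: [0.4, -0.0, -1.3]
grip_width: 59.7
```

Request:
step_arm --targets '[[[0.004,0,0,0],[0.008,0,0,0],[0.012,0,0,0],[0.012,0,0,0],[0.012,0,0,0]]]'

```text
time: 21.7
tool_pos: [520.1, 97.6, 16.2]
tcp_rot: [-0.711, 1.568, -2.538]
contact_force: [-0.1, 0.4, -0.8]
grip_width: 59.9
```

Request:
step_arm --targets '[[[0,0,0,0],[0,0,0,0],[0,0,0,0],[0,0,0,0],[0,0,0,0]]]' --jaw 0.2

```text
time: 22.12
tool_pos: [520.2, 97.5, 16.4]
tcp_rot: [-0.642, 1.568, -2.469]
contact_force: [-0.5, 0.3, -0.8]
grip_width: 73.6
```

Request:
step_arm --targets '[[[-0.015,0,0,0],[-0.035,0,0,0],[-0.06,0,0,0],[-0.085,0,0,0],[-0.1,0,0,0]]]'

```text
time: 22.53
tool_pos: [521.3, 97.8, 118.9]
tcp_rot: [0.722, 1.569, -1.106]
contact_force: [0.3, -0.2, 0.3]
grip_width: 73.5
```

```bash
python3 - <<'E'
from h import *
info(); c=cap("top"); P=cloud(c)
for b in bars(P,c["color"]): print(b)
plan([(412.4,379.4,100,-57)],vmax=36)
E
```

```text
t 22.5 tcp [521.3  97.8 118.9] jawaxis -14.7 down [ 0.001 -0.002 -1.   ] F [ 0.3 -0.2  0.3] w 73.5 j [ 0.04  0.46  1.66 -0.    1.02  0.3 ]
(array([412.2, 379.4]), np.float64(21.7), array([26., 60.]), np.float32(123.1))
  call: end [ 0.011 -0.089 -0.122] turn 21.1 rows: [[0.002, -0.018, -0.024, 4.2], [0.004, -0.036, -0.049, 8.5], [0.006, -0.053, -0.073, 12.7], [0.008, -0.071, -0.098, 16.9], [0.011, -0.089, -0.122, 21.1]]
  call: end [ 0.011 -0.127 -0.082] turn 21.1 rows: [[0.002, -0.025, -0.016, 4.2], [0.004, -0.051, -0.033, 8.5], [0.006, -0.076, -0.049, 12.7], [0.008, -0.102, -0.065, 16.9], [0.011, -0.127, -0.082, 21.1]]
 -> [412.4 379.4 100. ] -57.0
```

Request:
step_arm --targets '[[[0.002,-0.018,-0.024,4.2],[0.004,-0.036,-0.049,8.5],[0.006,-0.053,-0.073,12.7],[0.008,-0.071,-0.098,16.9],[0.011,-0.089,-0.122,21.1]]]' --jaw 0

```text
time: 23.0
tool_pos: [466.9, 239.6, 109.2]
tcp_rot: [1.912, 1.566, -0.288]
contact_force: [0.5, 0.2, -0.3]
grip_width: 91.8
```

Request:
step_arm --targets '[[[0.002,-0.025,-0.016,4.2],[0.004,-0.051,-0.033,8.5],[0.006,-0.076,-0.049,12.7],[0.008,-0.102,-0.065,16.9],[0.011,-0.127,-0.082,21.1]]]'

```text
time: 23.42
tool_pos: [411.5, 381.8, 97.1]
tcp_rot: [2.18, 1.566, -0.392]
contact_force: [-0.2, 0.1, -1.0]
grip_width: 91.7
```

Request:
step_arm --targets '[[[0,0,0,0],[0,0,0,0],[0,0,0,0],[0,0,0,0],[0,0,0,0]]]'

```text
time: 23.83
tool_pos: [412.1, 380.8, 97.2]
tcp_rot: [2.152, 1.566, -0.421]
contact_force: [-0.4, 0.3, 0.5]
grip_width: 91.6
```

```bash
python3 - <<'E'
from h import *
c=cap("top"); P=cloud(c); info(); 
for b in bars(P,c["color"]): print(b)
plan([(412.4,379.4,9,-56.8),(412.4,379.4,110,-56.8),(530.2,132.2,100,-15),(530.2,132.2,17,-15)],vmax=30)
E
```

```text
t 23.9 tcp [412.1 380.8  97.2] jawaxis -57.4 down [ 0.004 -0.002 -1.   ] F [0.1 0.1 0. ] w 91.8 j [ 0.61  0.54  1.6  -0.    1.    1.62]
(array([510.4,  64. ]), np.float64(26.9), array([96., 56.]), np.float32(74.4))
  call: end [0.088 0.001 0.001] turn -0.6 rows: [[0.018, 0.0, 0.0, -0.1], [0.035, 0.001, 0.0, -0.3], [0.053, 0.001, 0.0, -0.4], [0.071, 0.001, 0.0, -0.5], [0.088, 0.001, 0.001, -0.6]]
 -> [412.4 379.4   9. ] -56.8
  call: end [-0.101  0.     0.   ] turn -0.0 rows: [[-0.02, 0.0, 0.0, -0.0], [-0.04, 0.0, 0.0, -0.0], [-0.061, 0.0, 0.0, -0.0], [-0.081, 0.0, 0.0, -0.0], [-0.101, 0.0, 0.0, -0.0]]
 -> [412.4 379.4 110. ] -56.8
  call: end [0.005 0.136 0.018] turn -20.9 rows: [[0.001, 0.027, 0.004, -4.2], [0.002, 0.054, 0.007, -8.4], [0.003, 0.081, 0.011, -12.5], [0.004, 0.109, 0.015, -16.7], [0.005, 0.136, 0.018, -20.9]]
  call: end [0.005 0.12  0.066] turn -20.9 rows: [[0.001, 0.024, 0.013, -4.2], [0.002, 0.048, 0.026, -8.4], [0.003, 0.072, 0.039, -12.5], [0.004, 0.096, 0.052, -16.7], [0.005, 0.12, 0.066, -20.9]]
 -> [530.2 132.2 100. ] -15.0
  call: end [0.083 0.    0.   ] turn -0.0 rows: [[0.017, 0.0, 0.0, -0.0], [0.033, 0.0, 0.0, -0.0], [0.05, 0.0, 0.0, -0.0], [0.066, 0.0, 0.0, -0.0], [0.083, 0.0, 0.0, -0.0]]
 -> [530.2 132.2  17. ] -15.0
```

Request:
step_arm --targets '[[[0.015,0.001,0.001,-0.5],[0.035,0.001,0.001,-0.5],[0.055,0.001,0.001,-0.5],[0.076,0.001,0.001,-0.5],[0.087,0.001,0.001,-0.5]]]'

```text
time: 24.3
tool_pos: [411.8, 377.9, 8.3]
tcp_rot: [1.575, 1.567, -0.991]
contact_force: [-0.2, -1.5, -0.8]
grip_width: 91.8
```

Request:
step_arm --targets '[[[0,0,0,0],[0,0,0,0],[0,0,0,0],[0,0,0,0],[0,0,0,0]]]' --jaw 1

```text
time: 24.72
tool_pos: [412.4, 378.4, 9.4]
tcp_rot: [2.067, 1.566, -0.499]
contact_force: [0.3, -0.2, 0.1]
grip_width: 62.7
```

Request:
step_arm --targets '[[[0,0,0,0],[-0.015,0,0,0],[-0.035,0,0,0],[-0.065,0,0,0],[-0.1,0,0,0]]]'

```text
time: 25.13
tool_pos: [411.0, 377.9, 109.5]
tcp_rot: [1.323, 1.567, -1.242]
contact_force: [0.8, 0.4, -0.4]
grip_width: 59.7
```

Request:
step_arm --targets '[[[0.001,0.027,0.004,-4.2],[0.002,0.054,0.007,-8.4],[0.003,0.081,0.011,-12.5],[0.004,0.109,0.015,-16.7],[0.005,0.136,0.018,-20.9]]]'

```text
time: 25.55
tool_pos: [470.3, 252.9, 105.6]
tcp_rot: [1.112, 1.566, -1.085]
contact_force: [-0.4, -0.7, -1.0]
grip_width: 59.7
```

Request:
step_arm --targets '[[[0.001,0.024,0.013,-4.2],[0.002,0.048,0.026,-8.4],[0.003,0.072,0.039,-12.5],[0.004,0.096,0.052,-16.7],[0.005,0.12,0.065,-20.9]]]'

```text
time: 25.97
tool_pos: [529.9, 128.7, 101.7]
tcp_rot: [0.897, 1.566, -0.931]
contact_force: [0.8, -0.1, -1.6]
grip_width: 59.8
```

Request:
step_arm --targets '[[[0,0,0,0],[0,0,0,0],[0,0,0,0],[0,0,0,0],[0,0,0,0]]]'

```text
time: 26.38
tool_pos: [529.5, 129.8, 101.8]
tcp_rot: [0.912, 1.566, -0.915]
contact_force: [0.2, -0.4, -0.6]
grip_width: 59.5
```

```bash
python3 - <<'E'
from h import *
info(); plan([(530.2,132.2,17,-15)],vmax=30)
E
```

```text
t 26.4 tcp [529.5 129.8 101.8] jawaxis -14.7 down [ 0.003 -0.004 -1.   ] F [ 0.2 -0.4 -0.6] w 59.5 j [ 0.1   0.51  1.64 -0.    0.99  0.36]
  call: end [ 0.085  0.    -0.003] turn 0.3 rows: [[0.017, 0.0, -0.001, 0.1], [0.034, 0.0, -0.001, 0.1], [0.051, 0.0, -0.002, 0.2], [0.068, 0.0, -0.002, 0.2], [0.085, 0.0, -0.003, 0.3]]
 -> [530.2 132.2  17. ] -15.0
```

Request:
step_arm --targets '[[[0.015,0.001,-0.002,0],[0.03,0.001,-0.002,0],[0.046,0.001,-0.002,0],[0.062,0.001,-0.002,0],[0.072,0.001,-0.002,0]]]'

```text
time: 26.8
tool_pos: [530.1, 132.0, 28.4]
tcp_rot: [0.514, 1.567, -1.312]
contact_force: [0.0, 0.1, -1.3]
grip_width: 59.8
```

Request:
step_arm --targets '[[[0.004,0,0,0],[0.008,0,0,0],[0.011,0,0,0],[0.011,0,0,0],[0.011,0,0,0]]]'

```text
time: 27.22
tool_pos: [530.5, 132.1, 17.9]
tcp_rot: [0.727, 1.567, -1.099]
contact_force: [-0.2, -0.4, -1.2]
grip_width: 59.9
```

Request:
step_arm --targets '[[[0,0,0,0],[0,0,0,0],[0,0,0,0],[0,0,0,0],[0,0,0,0]]]' --jaw 0.2

```text
time: 27.63
tool_pos: [530.6, 132.1, 18.1]
tcp_rot: [0.802, 1.567, -1.024]
contact_force: [0.8, -0.5, -0.3]
grip_width: 73.5
```

Request:
step_arm --targets '[[[-0.02,0,0,0],[-0.045,0,0,0],[-0.075,0,0,0],[-0.105,0,0,0],[-0.13,0,0,0]]]'

```text
time: 28.05
tool_pos: [530.5, 132.5, 150.2]
tcp_rot: [1.069, 1.566, -0.757]
contact_force: [0.4, -0.5, -0.1]
grip_width: 73.1
```

Request:
step_arm --targets '[[[0,0,-0.03,0],[0,0,-0.07,0],[0,0,-0.11,0],[0,0,-0.15,0],[0,0,-0.18,0]]]' --jaw 0.55

```text
time: 28.47
tool_pos: [576.1, 309.6, 149.9]
tcp_rot: [1.275, 1.566, -0.55]
contact_force: [0.6, -0.6, -0.1]
grip_width: 44.6
```

```bash
python3 - <<'E'
from h import *
c=cap("top"); P=cloud(c); save(c,"t4.png",5,(185,265,250,340)); info()
for b in bars(P,c["color"]): print(b)
X,Y,Z=P[...,0],P[...,1],P[...,2]
m=(Z>55)&(Z<90)&(X>550)&(X<610)&(Y>0)&(Y<130); q=P[m][:,:2].astype(np.float32); print("handle",len(q),cv2.minAreaRect(q))
E
```

```text
t 28.5 tcp [576.5 314.1 149.6] jawaxis -14.4 down [ 0.005  0.    -1.   ] F [-3.   1.3  0.2] w 43.0 j [ 0.38  0.64  1.24 -0.    1.25  0.64]
(array([515.6,  82.1]), np.float64(27.0), array([133.,  57.]), np.float32(74.0))
handle 101 ((581.9805908203125, 62.430686950683594), (74.87181091308594, 13.891385078430176), 75.23123931884766)
```

View pics/t4.png

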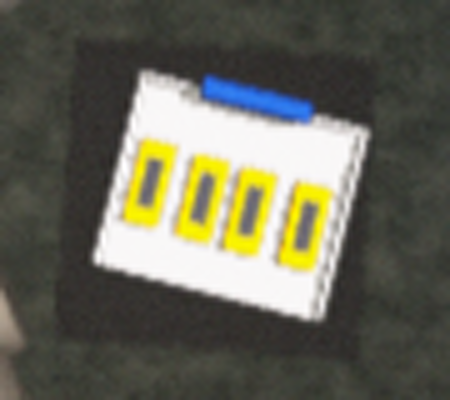

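All four bars lie side by side in the scoop, at (150,183), (202,198), (250,211) and (305,227). I'll grip the handle now.

```bash
python3 - <<'E'
from h import *
plan([(582,62.4,130,-14.8),(582,62.4,38,-14.8)],vmax=30)
E
```

```text
call: end [0.01  0.034 0.121] turn 0.2 rows: [[0.002, 0.007, 0.024, 0.0], [0.004, 0.014, 0.048, 0.1], [0.006, 0.02, 0.073, 0.1], [0.008, 0.027, 0.097, 0.2], [0.01, 0.034, 0.121, 0.2]]
  call: end [0.01  0.034 0.121] turn 0.2 rows: [[0.002, 0.007, 0.024, 0.0], [0.004, 0.014, 0.048, 0.1], [0.006, 0.021, 0.073, 0.1], [0.008, 0.028, 0.097, 0.2], [0.01, 0.034, 0.121, 0.2]]
 -> [582.   62.4 130. ] -14.8
  call: end [0.092 0.    0.   ] turn -0.0 rows: [[0.018, 0.0, 0.0, -0.0], [0.037, 0.0, 0.0, -0.0], [0.055, 0.0, 0.0, -0.0], [0.074, 0.0, 0.0, -0.0], [0.092, 0.0, 0.0, -0.0]]
 -> [582.   62.4  38. ] -14.8
```

Request:
step_arm --targets '[[[0.002,0.007,0.024,0],[0.004,0.014,0.048,0.1],[0.006,0.02,0.073,0.1],[0.008,0.027,0.097,0.2],[0.01,0.034,0.121,0.2]]]'

```text
time: 28.93
tool_pos: [579.0, 187.4, 139.3]
tcp_rot: [1.852, 1.566, 0.026]
contact_force: [0.4, -0.3, -0.6]
grip_width: 41.4
```

Request:
step_arm --targets '[[[0.002,0.007,0.024,0],[0.004,0.014,0.048,0.1],[0.006,0.02,0.073,0.1],[0.008,0.027,0.097,0.2],[0.01,0.034,0.121,0.2]]]'

```text
time: 29.35
tool_pos: [581.2, 60.5, 129.3]
tcp_rot: [1.853, 1.566, 0.024]
contact_force: [-0.8, 0.7, -0.4]
grip_width: 41.3
```

Request:
step_arm --targets '[[[0,0,0,0],[0,0,0,0],[0,0,0,0],[0,0,0,0],[0,0,0,0]]]'

```text
time: 29.77
tool_pos: [581.1, 61.6, 129.4]
tcp_rot: [1.89, 1.566, 0.062]
contact_force: [0.1, 0.6, 0.9]
grip_width: 41.3
```

```bash
python3 - <<'E'
from h import *
info();plan([(582,62.4,60,-14.8),(582,62.4,38,-14.8)],vmax=30)
E
```

```text
t 29.8 tcp [581.1  61.6 129.4] jawaxis -14.7 down [ 0.005  0.    -1.   ] F [0.1 0.6 0.9] w 41.3 j [-0.03  0.54  1.5   0.    1.1   0.23]
  call: end [ 0.069  0.001 -0.001] turn 0.1 rows: [[0.014, 0.0, -0.0, 0.0], [0.028, 0.0, -0.0, 0.0], [0.042, 0.0, -0.001, 0.0], [0.055, 0.0, -0.001, 0.1], [0.069, 0.001, -0.001, 0.1]]
 -> [582.   62.4  60. ] -14.8
  call: end [0.022 0.    0.   ] turn -0.0 rows: [[0.004, 0.0, 0.0, -0.0], [0.009, 0.0, 0.0, -0.0], [0.013, 0.0, 0.0, -0.0], [0.018, 0.0, 0.0, -0.0], [0.022, 0.0, 0.0, -0.0]]
 -> [582.   62.4  38. ] -14.8
```

Request:
step_arm --targets '[[[0.018,0,-0.001,0],[0.036,0,-0.001,0],[0.054,0,-0.001,0],[0.072,0,-0.001,0],[0.085,0,-0.001,0]]]'

```text
time: 30.18
tool_pos: [581.2, 63.6, 42.9]
tcp_rot: [1.942, 1.567, 0.116]
contact_force: [-0.1, 0.2, -0.6]
grip_width: 41.3
```

Request:
step_arm --targets '[[[0.003,0,0,0],[0.005,0,0,0],[0.006,0,0,0],[0.006,0,0,0],[0.006,0,0,0]]]'

```text
time: 30.6
tool_pos: [581.8, 63.8, 37.8]
tcp_rot: [1.899, 1.566, 0.073]
contact_force: [0.1, 1.0, -1.0]
grip_width: 41.0
```

Request:
step_arm --targets '[[[0,0,0,0],[0,0,0,0],[0,0,0,0],[0,0,0,0],[0,0,0,0]]]' --jaw 1

```text
time: 31.02
tool_pos: [582.3, 63.7, 38.1]
tcp_rot: [1.873, 1.564, 0.047]
contact_force: [1.1, -0.4, 3.7]
grip_width: 13.9
```

Request:
step_arm --targets '[[[0,0,0,0],[0,0,0,0],[0,0,0,0],[0,0,0,0],[0,0,0,0]]]'

```text
time: 31.43
tool_pos: [582.3, 63.7, 38.1]
tcp_rot: [1.88, 1.564, 0.053]
contact_force: [1.0, 0.4, 1.4]
grip_width: 13.7
```

Request:
step_arm --targets '[[[-0.002,0,0,0],[-0.005,0,0,0],[-0.008,0,0,0],[-0.012,0,0,0],[-0.015,0,0,0]]]'

```text
time: 31.85
tool_pos: [582.1, 63.6, 53.3]
tcp_rot: [1.868, 1.565, 0.042]
contact_force: [0.0, 0.6, -5.7]
grip_width: 14.0
```

```bash
python3 - <<'E'
from h import *
info(); c=cap("top"); P=cloud(c); print(bars(P,c["color"])); c2=cap("scene"); P2=cloud(c2); print(bars(P2,c2["color"])); o=bot.get_obs(); print(o["moment"])
save(c2,"s5.png",2.6,(180,300,180,400))
E
```

```text
t 31.9 tcp [582.1  63.6  53.3] jawaxis -14.6 down [ 0.006  0.    -1.   ] F [ 0.   0.6 -5.7] w 14.0 j [-0.02  0.63  1.57  0.    0.94  0.23]
[]
[(array([513. ,  82.1]), np.float64(41.3), array([138.,  63.]), np.float32(74.0))]
[-0.09714032 -0.25570582 -0.04933062]
```

View pics/s5.png

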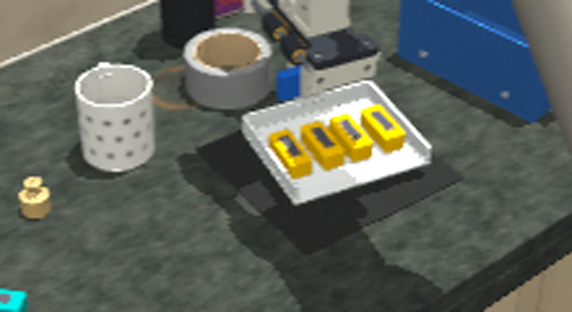

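The scene crop shows the loaded scoop held level at (340,140), and the wrist reads 5.7 N, which matches 0.58 kg. I'll raise it and carry it slowly to the box's +y side.

Request:
step_arm --targets '[[[-0.004,0,0,0],[-0.01,0,0,0],[-0.018,0,0,0],[-0.027,0,0,0],[-0.037,0,0,0]]]'

```text
time: 32.37
tool_pos: [582.3, 63.7, 91.8]
tcp_rot: [1.859, 1.563, 0.033]
contact_force: [1.0, 0.2, -5.6]
grip_width: 14.0
```

Request:
step_arm --targets '[[[-0.01,0,0,0],[-0.02,0,0,0],[-0.03,0,0,0],[-0.04,0,0,0],[-0.05,0,0,0]]]'

```text
time: 32.78
tool_pos: [581.9, 63.6, 143.0]
tcp_rot: [1.857, 1.563, 0.031]
contact_force: [-0.1, 1.0, -7.2]
grip_width: 13.9
```

Request:
step_arm --targets '[[[-0.009,0,0,0],[-0.016,0,0,0],[-0.021,0,0,0],[-0.024,0,0,0],[-0.025,0,0,0]]]'

```text
time: 33.2
tool_pos: [581.8, 63.6, 168.4]
tcp_rot: [1.852, 1.562, 0.026]
contact_force: [0.9, 0.1, -5.6]
grip_width: 14.0
```

```bash
python3 - <<'E'
from h import *
info();plan([(524,-96.6,163,95.8,0)],vmax=10,amax=3)
E
```

```text
t 33.2 tcp [581.8  63.6 168.4] jawaxis -14.6 down [ 0.008  0.    -1.   ] F [ 0.9  0.1 -5.6] w 14.0 j [-0.02  0.5   1.45  0.    1.19  0.23]
  call: end [ 0.001 -0.002  0.021] turn -13.8 rows: [[0.0, -0.0, 0.004, -2.8], [0.0, -0.001, 0.008, -5.5], [0.0, -0.001, 0.013, -8.3], [0.001, -0.002, 0.017, -11.0], [0.001, -0.002, 0.021, -13.8]]
  call: end [ 0.001 -0.007  0.02 ] turn -13.8 rows: [[0.0, -0.001, 0.004, -2.8], [0.0, -0.003, 0.008, -5.5], [0.0, -0.004, 0.012, -8.3], [0.001, -0.006, 0.016, -11.0], [0.001, -0.007, 0.02, -13.8]]
  call: end [ 0.001 -0.012  0.018] turn -13.8 rows: [[0.0, -0.002, 0.004, -2.8], [0.0, -0.005, 0.007, -5.5], [0.0, -0.007, 0.011, -8.3], [0.001, -0.009, 0.014, -11.0], [0.001, -0.012, 0.018, -13.8]]
  call: end [ 0.001 -0.015  0.015] turn -13.8 rows: [[0.0, -0.003, 0.003, -2.8], [0.0, -0.006, 0.006, -5.5], [0.0, -0.009, 0.009, -8.3], [0.001, -0.012, 0.012, -11.0], [0.001, -0.015, 0.015, -13.8]]
  call: end [ 0.001 -0.019  0.011] turn -13.8 rows: [[0.0, -0.004, 0.002, -2.8], [0.0, -0.007, 0.004, -5.5], [0.0, -0.011, 0.006, -8.3], [0.001, -0.015, 0.008, -11.0], [0.001, -0.019, 0.011, -13.8]]
  call: end [ 0.001 -0.02   0.006] turn -13.8 rows: [[0.0, -0.004, 0.001, -2.8], [0.0, -0.008, 0.002, -5.5], [0.0, -0.012, 0.003, -8.3], [0.001, -0.016, 0.005, -11.0], [0.001, -0.02, 0.006, -13.8]]
  call: end [ 0.001 -0.021  0.001] turn -13.8 rows: [[0.0, -0.004, 0.0, -2.8], [0.0, -0.009, 0.0, -5.5], [0.0, -0.013, 0.0, -8.3], [0.001, -0.017, 0.001, -11.0], [0.001, -0.021, 0.001, -13.8]]
  call: end [ 0.001 -0.021 -0.004] turn -13.8 rows: [[0.0, -0.004, -0.001, -2.8], [0.0, -0.008, -0.002, -5.5], [0.0, -0.013, -0.003, -8.3], [0.001, -0.017, -0.003, -11.0], [0.001, -0.021, -0.004, -13.8]]
 -> [524.  -96.6 163. ] 95.8
```

Request:
step_arm --targets '[[[0,0,0.002,-1],[0,-0.001,0.005,-3],[0,-0.001,0.009,-6],[0,-0.002,0.014,-9],[0.001,-0.002,0.019,-12]]]'

```text
time: 33.62
tool_pos: [574.6, 45.6, 166.8]
tcp_rot: [1.662, 1.564, 0.049]
contact_force: [-0.7, -0.4, -5.0]
grip_width: 14.0
```

Request:
step_arm --targets '[[[0,-0.001,0.004,-2.8],[0,-0.003,0.008,-5.5],[0,-0.004,0.012,-8.3],[0.001,-0.006,0.016,-11],[0.001,-0.007,0.02,-13.8]]]'

```text
time: 34.03
tool_pos: [566.1, 25.6, 164.9]
tcp_rot: [1.487, 1.565, 0.118]
contact_force: [0.2, -0.2, -5.0]
grip_width: 13.4
```

Request:
step_arm --targets '[[[0,-0.002,0.004,-2.8],[0,-0.005,0.007,-5.5],[0,-0.007,0.011,-8.3],[0.001,-0.009,0.014,-11],[0.001,-0.012,0.018,-13.8]]]'

```text
time: 34.45
tool_pos: [557.5, 5.5, 163.0]
tcp_rot: [1.411, 1.567, 0.286]
contact_force: [-0.3, 0.0, -6.5]
grip_width: 13.9
```

Request:
step_arm --targets '[[[0,-0.003,0.003,-2.8],[0,-0.006,0.006,-5.5],[0,-0.009,0.009,-8.3],[0.001,-0.012,0.012,-11],[0.001,-0.015,0.015,-13.8]]]'

```text
time: 34.87
tool_pos: [549.8, -14.6, 161.1]
tcp_rot: [1.551, 1.568, 0.669]
contact_force: [-0.6, -0.5, -6.1]
grip_width: 13.8
```

Request:
step_arm --targets '[[[0,-0.004,0.002,-2.8],[0,-0.007,0.004,-5.5],[0,-0.011,0.006,-8.3],[0.001,-0.015,0.008,-11],[0.001,-0.019,0.011,-13.8]]]'

```text
time: 35.28
tool_pos: [541.4, -35.2, 159.3]
tcp_rot: [2.071, 1.568, 1.433]
contact_force: [-0.1, 0.3, -4.8]
grip_width: 13.8
```

Request:
step_arm --targets '[[[0,-0.004,0.001,-2.8],[0,-0.008,0.002,-5.5],[0,-0.012,0.003,-8.3],[0.001,-0.016,0.005,-11],[0.001,-0.02,0.006,-13.8]]]'

```text
time: 35.7
tool_pos: [533.7, -54.9, 157.5]
tcp_rot: [2.317, 1.567, 1.923]
contact_force: [-0.3, -0.0, -6.5]
grip_width: 14.3
```

Request:
step_arm --targets '[[[0,-0.004,0,-2.8],[0,-0.009,0,-5.5],[0,-0.013,0,-8.3],[0,-0.017,0.001,-11],[0,-0.021,0.001,-13.8]]]'

```text
time: 36.12
tool_pos: [526.0, -74.7, 156.7]
tcp_rot: [2.307, 1.565, 2.157]
contact_force: [-0.3, -0.4, -5.3]
grip_width: 14.2
```

```bash
python3 - <<'E'
from h import *
info();plan([(524,-96.6,163,95.8,0)],vmax=10,amax=3)
E
```

```text
t 36.1 tcp [526.  -74.7 156.7] jawaxis 81.4 down [-0.003  0.005 -1.   ] F [-0.3 -0.4 -5.3] w 14.2 j [-0.29  0.42  1.61  0.    1.12 -1.71]
  call: end [-0.006 -0.022  0.001] turn -14.4 rows: [[-0.001, -0.004, 0.0, -2.9], [-0.003, -0.009, 0.001, -5.8], [-0.004, -0.013, 0.001, -8.6], [-0.005, -0.018, 0.001, -11.5], [-0.006, -0.022, 0.001, -14.4]]
 -> [524.  -96.6 163. ] 95.8
```

Request:
step_arm --targets '[[[-0.001,-0.004,0,-2.9],[-0.003,-0.009,0.001,-5.8],[-0.004,-0.014,0.001,-8.6],[-0.005,-0.018,0.001,-11.5],[-0.006,-0.022,0.001,-14.2]]]'

```text
time: 36.53
tool_pos: [523.0, -96.7, 161.9]
tcp_rot: [2.2, 1.563, 2.301]
contact_force: [-0.3, -0.2, -5.9]
grip_width: 13.9
```

Request:
step_arm --targets '[[[0,0,0,0],[0,0,0,0],[0,0,0,0],[0,0,0,0],[0,0,0,0]]]'

```text
time: 36.95
tool_pos: [522.9, -96.4, 161.7]
tcp_rot: [2.216, 1.563, 2.316]
contact_force: [-0.3, 0.6, -5.7]
grip_width: 13.8
```

```bash
python3 - <<'E'
from h import *
info(); c=cap("scene"); save(c,"s6.png",3,(130,270,300,500)); c=cap("top"); save(c,"t6.png",4,(170,280,300,480))
E
```

```text
t 37.0 tcp [522.9 -96.4 161.7] jawaxis 95.8 down [-0.006  0.006 -1.   ] F [-0.3  0.6 -5.7] w 13.8 j [-0.33  0.42  1.6   0.    1.13 -2.  ]
```

View pics/s6.png

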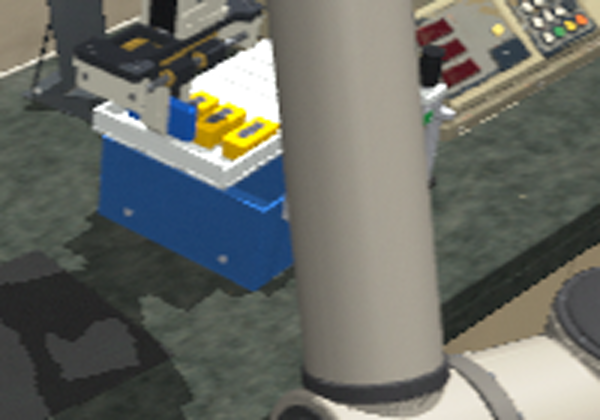

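The scene view shows the scoop level above the box mouth at (200,150) with the bars still in it. The tool can't be tilted by command, so I'll ease the jaws open. The scoop should then pivot nose-down between the pads, which cage the handle.

Request:
step_arm --targets '[[[0,0,0,0],[0,0,0,0],[0,0,0,0],[0,0,0,0],[0,0,0,0]]]' --jaw 0.83

```text
time: 37.47
tool_pos: [523.5, -96.7, 162.4]
tcp_rot: [2.072, 1.564, 2.173]
contact_force: [0.3, -2.0, 2.0]
grip_width: 15.9
```

Request:
step_arm --targets '[[[0,0,0,0],[0,0,0,0],[0,0,0,0],[0,0,0,0],[0,0,0,0]]]' --jaw 0.8

```text
time: 37.88
tool_pos: [523.5, -96.7, 162.5]
tcp_rot: [2.053, 1.564, 2.154]
contact_force: [-0.3, -1.1, 1.5]
grip_width: 18.2
```

```bash
python3 - <<'E'
from h import *
info(); print(bot.get_obs()["moment"])
for n in("scene","top"):
    c=cap(n); P=cloud(c)
    C=c["color"]; hsv=cv2.cvtColor(C,cv2.COLOR_RGB2HSV); m=(hsv[...,0]>20)&(hsv[...,0]<35)&(hsv[...,1]>150)&(P[...,2]>10)&(P[...,1]<-100)&(P[...,2]<200); q=P[m]
    if len(q)>20:
        # tilt: slope of bar tops along box -y
        A=np.c_[q[:,:2],np.ones(len(q))]; k=np.linalg.lstsq(A,q[:,2],rcond=None)[0]; print(n,len(q),q.mean(0).round(1),"slope deg x,y",np.degrees(np.arctan(k[:2])).round(1))
E
```

```text
t 37.9 tcp [523.5 -96.7 162.5] jawaxis 95.8 down [-0.004  0.005 -1.   ] F [-0.3 -1.1  1.5] w 18.2 j [-0.33  0.42  1.6   0.    1.13 -2.  ]
[-0.14383533 -0.00369807  0.00558659]
scene 294 [ 500.8 -182.5  111.3] slope deg x,y [-5.   5.1]
top 90 [ 480.7 -268.8  107.4] slope deg x,y [2.9 5.1]
```

```bash
python3 - <<'E'
from h import *
c=cap("scene"); im1=c["color"][140:270,300:420]; c=cap("top"); im2=c["color"][170:280,330:480]
a=cv2.resize(im1,(480,520)); b=cv2.resize(im2,(480,352)); b=np.vstack([b,np.zeros((168,480,3),np.uint8)])
cv2.imwrite("pics/d7.png",np.hstack([a,b])[:,:,::-1][:, :800])
E
```

```text
(no output)
```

View pics/d7.png

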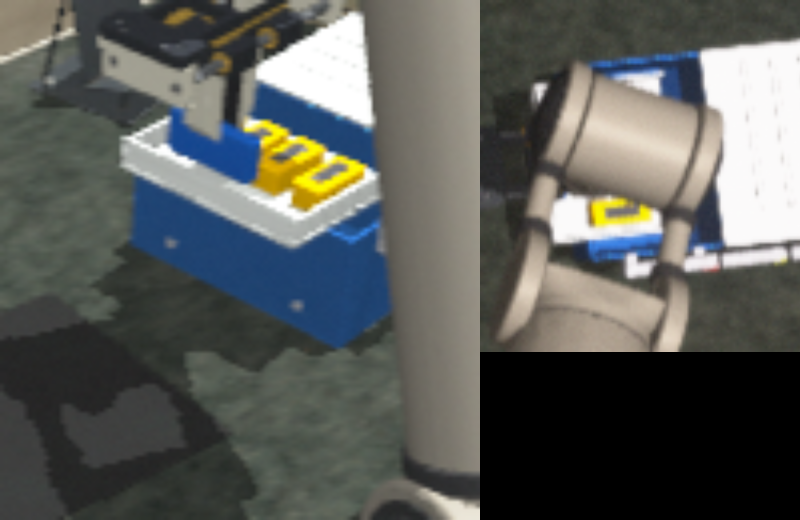

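The crop shows the scoop slid down onto the +y rim at (260,190), leaning slightly nose-down. The handle is still between the fingertips and the bars are still in. The rim makes a usable pivot, so I'll go deeper on the handle and then let it tip over the rim in stages.

Request:
step_arm --targets '[[[0.003,0,0,0],[0.007,0,0,0],[0.011,0,0,0],[0.015,0,0,0],[0.018,0,0,0]]]'

```text
time: 38.5
tool_pos: [523.2, -96.5, 143.7]
tcp_rot: [2.135, 1.564, 2.235]
contact_force: [0.3, -1.0, 0.7]
grip_width: 18.1
```

Request:
step_arm --targets '[[[0,0,0,0],[0,0,0,0],[0,0,0,0],[0,0,0,0],[0,0,0,0]]]' --jaw 0.72

```text
time: 38.92
tool_pos: [523.0, -96.6, 143.6]
tcp_rot: [2.192, 1.563, 2.293]
contact_force: [0.5, -2.4, -1.0]
grip_width: 26.0
```

```bash
cat >> h.py <<'E'
def look(fn=None):
    info()
    for n in("scene","top"):
        c=cap(n); P=cloud(c); C=c["color"]; hsv=cv2.cvtColor(C,cv2.COLOR_RGB2HSV); m=(hsv[...,0]>20)&(hsv[...,0]<35)&(hsv[...,1]>150)&(P[...,2]>3)&(P[...,1]<-100)&(P[...,2]<200)&(P[...,0]<640)&(P[...,1]>-300)&(P[...,0]>450); q=P[m]
        if len(q)>20: print(n,"yellow",len(q),q.mean(0).round(1),"z",np.percentile(q[:,2],[5,95]).round(0))
        if n=="scene":
            m=(hsv[...,0]>100)&(hsv[...,0]<125)&(hsv[...,1]>150)&(P[...,2]>102)&(P[...,1]>-250)&(P[...,1]<-50)&(P[...,2]<230); q=P[m]
            if len(q)>20: print(" handle",len(q),q.mean(0).round(1),"z",np.percentile(q[:,2],[2,98]).round(0))
            if fn: save(c,fn,4,(140,270,300,420))
E
python3 - <<'E'
from h import *
look("s8.png")
E
```

```text
t 38.9 tcp [523.  -96.6 143.6] jawaxis 95.8 down [-0.005  0.006 -1.   ] F [ 0.5 -2.4 -1. ] w 26.0 j [-0.33  0.44  1.62  0.    1.09 -2.  ]
scene yellow 268 [ 500.1 -164.   111.6] z [102. 120.]
 handle 131 [505.1 -96.9 155.2] z [137. 170.]
top yellow 67 [ 476.1 -159.3  117. ] z [112. 123.]
```

Request:
step_arm --targets '[[[0,0,0,0],[0,-0.003,0,0],[0,-0.006,0,0],[0,-0.008,0,0],[0,-0.01,0,0]]]' --jaw 0.66

```text
time: 39.43
tool_pos: [524.4, -106.9, 143.8]
tcp_rot: [2.102, 1.564, 2.203]
contact_force: [-0.2, -1.9, 0.6]
grip_width: 31.3
```

```bash
python3 - <<'E'
from h import *
look()
E
```

```text
t 39.4 tcp [ 524.4 -106.9  143.8] jawaxis 95.8 down [-0.004  0.005 -1.   ] F [-0.2 -1.9  0.6] w 31.3 j [-0.35  0.44  1.61  0.    1.09 -2.02]
scene yellow 203 [ 500.  -163.1  108.1] z [100. 118.]
 handle 143 [ 506.1 -106.6  161. ] z [144. 175.]
top yellow 76 [ 477.9 -165.4  111.8] z [102. 121.]
```

Request:
step_arm --targets '[[[0,-0.003,0,0],[0,-0.006,0,0],[0,-0.009,0,0],[0,-0.012,0,0],[0,-0.012,0,0]]]' --jaw 0.61

```text
time: 39.95
tool_pos: [525.7, -119.7, 143.7]
tcp_rot: [2.129, 1.565, 2.229]
contact_force: [0.6, -2.5, 1.6]
grip_width: 36.0
```

```bash
python3 - <<'E'
from h import *
look("s9.png")
E
```

```text
t 40.0 tcp [ 525.7 -119.7  143.7] jawaxis 95.7 down [-0.004  0.005 -1.   ] F [ 0.6 -2.5  1.6] w 36.0 j [-0.37  0.45  1.6   0.    1.09 -2.04]
scene yellow 106 [ 503.9 -170.2  103.2] z [ 86. 113.]
 handle 149 [ 507.6 -119.3  164.6] z [149. 178.]
top yellow 79 [ 480.3 -180.4   99.4] z [ 85. 112.]
```

View pics/s9.png

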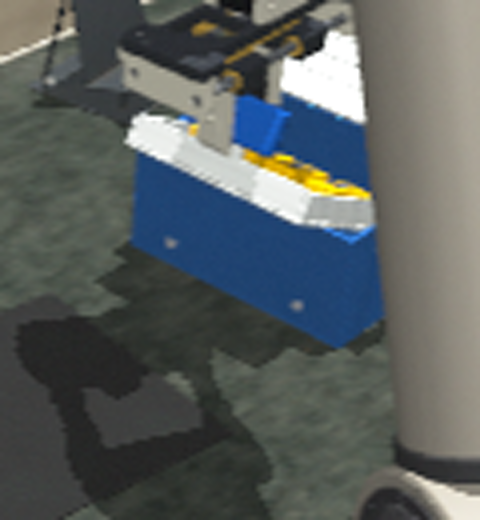

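The scoop now leans into the box by about 20°, with the bars at (300,170) still on it. I'll keep tipping.

Request:
step_arm --targets '[[[0,-0.003,0,0],[0,-0.006,0,0],[0,-0.009,0,0],[0,-0.012,0,0],[0,-0.012,0,0]]]' --jaw 0.57

```text
time: 40.47
tool_pos: [526.6, -131.6, 143.3]
tcp_rot: [2.172, 1.564, 2.271]
contact_force: [-0.3, -1.4, -1.1]
grip_width: 39.2
```

Request:
step_arm --targets '[[[0,-0.003,0,0],[0,-0.006,0,0],[0,-0.008,0,0],[0,-0.008,0,0],[0,-0.008,0,0]]]' --jaw 0.55

```text
time: 40.88
tool_pos: [527.4, -139.7, 143.2]
tcp_rot: [2.18, 1.564, 2.279]
contact_force: [-0.7, -1.4, -0.5]
grip_width: 41.5
```

```bash
python3 - <<'E'
from h import *
look("s10.png")
E
```

```text
t 40.9 tcp [ 527.4 -139.7  143.2] jawaxis 95.7 down [-0.005  0.005 -1.   ] F [-0.7 -1.4 -0.5] w 41.5 j [-0.4   0.46  1.58  0.    1.1  -2.07]
 handle 162 [ 511.5 -139.   162.2] z [147. 175.]
top yellow 55 [ 485.5 -221.2   48.4] z [33. 56.]
```

Request:
step_arm --targets '[[[0,-0.002,0,0],[0,-0.004,0,0],[0,-0.006,0,0],[0,-0.006,0,0],[0,-0.006,0,0]]]' --jaw 0.53

```text
time: 41.4
tool_pos: [528.1, -145.7, 143.2]
tcp_rot: [2.175, 1.564, 2.274]
contact_force: [0.0, -1.3, -0.1]
grip_width: 43.2
```

```bash
python3 - <<'E'
from h import *
look("s10.png")
c=cap("scene"); im1=c["color"][140:270,300:420]; c=cap("top"); im2=c["color"][170:280,330:480]
a=cv2.resize(im1,(400,433)); b=cv2.resize(im2,(400,293)); b=np.vstack([b,np.zeros((140,400,3),np.uint8)])
cv2.imwrite("pics/d11.png",np.hstack([a,b])[:,:,::-1])
E
```

```text
t 41.4 tcp [ 528.1 -145.7  143.2] jawaxis 95.7 down [-0.004  0.005 -1.   ] F [ 0.  -1.3 -0.1] w 43.2 j [-0.41  0.47  1.58  0.    1.11 -2.08]
 handle 158 [ 512.6 -145.3  161.4] z [147. 173.]
top yellow 69 [ 486.4 -225.1   40.9] z [24. 52.]
```

View pics/d11.png

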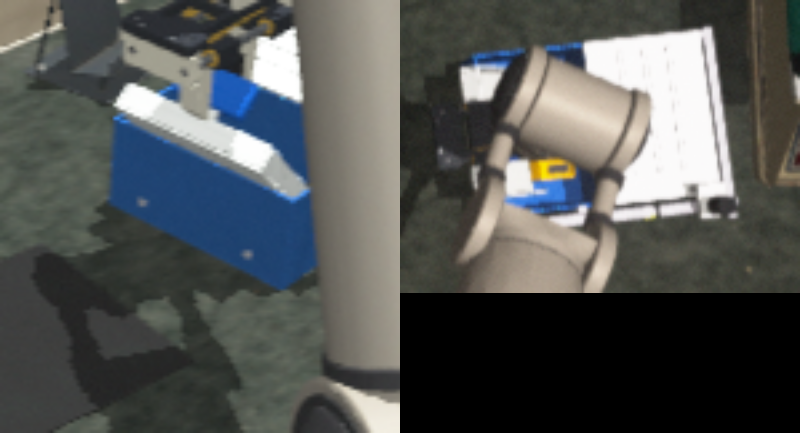

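The top crop shows the bars in the box, with one at (555,168) leaning at z 24–52 mm, probably on the lip. The scoop is tilted about 45°. I'll close the jaws gradually and pull back, so the lip rises out from under the bars and the scoop levels again.

Request:
step_arm --targets '[[[0,0.003,0,0],[0,0.006,0,0],[0,0.009,0,0],[0,0.012,0,0],[0,0.015,0,0]]]' --jaw 0.58

```text
time: 42.02
tool_pos: [526.6, -130.1, 143.5]
tcp_rot: [2.128, 1.564, 2.228]
contact_force: [0.6, -1.2, 1.3]
grip_width: 38.9
```

Request:
step_arm --targets '[[[0,0.003,0,0],[0,0.006,0,0],[0,0.009,0,0],[0,0.012,0,0],[0,0.012,0,0]]]' --jaw 0.64

```text
time: 42.43
tool_pos: [525.0, -117.2, 143.3]
tcp_rot: [2.152, 1.563, 2.252]
contact_force: [-0.3, 0.0, -0.0]
grip_width: 33.0
```

```bash
python3 - <<'E'
from h import *
look("s10.png")
E
```

```text
t 42.4 tcp [ 525.  -117.2  143.3] jawaxis 95.7 down [-0.005  0.006 -1.   ] F [-0.3  0.  -0. ] w 33.0 j [-0.36  0.45  1.6   0.    1.09 -2.04]
 handle 143 [ 507.  -115.4  163.2] z [145. 177.]
```

Request:
step_arm --targets '[[[0,0.003,0,0],[0,0.006,0,0],[0,0.009,0,0],[0,0.012,0,0],[0,0.012,0,0]]]' --jaw 0.74

```text
time: 42.95
tool_pos: [523.9, -105.3, 143.5]
tcp_rot: [2.15, 1.563, 2.25]
contact_force: [0.7, 0.9, -0.7]
grip_width: 23.8
```

Request:
step_arm --targets '[[[0,0.003,0,0],[0,0.006,0,0],[0,0.008,0,0],[0,0.008,0,0],[0,0.008,0,0]]]' --jaw 1

```text
time: 43.37
tool_pos: [522.9, -97.1, 143.3]
tcp_rot: [2.189, 1.563, 2.29]
contact_force: [0.1, 0.3, -1.9]
grip_width: 13.8
```

Request:
step_arm --targets '[[[0,0,0,0],[0,0,0,0],[0,0,0,0],[0,0,0,0],[0,0,0,0]]]'

```text
time: 43.78
tool_pos: [523.0, -97.2, 143.3]
tcp_rot: [2.19, 1.563, 2.291]
contact_force: [0.1, 0.2, -2.8]
grip_width: 13.5
```

Request:
step_arm --targets '[[[-0.004,0,0,0],[-0.01,0,0,0],[-0.018,0,0,0],[-0.024,0,0,0],[-0.03,0,0,0]]]'

```text
time: 44.2
tool_pos: [523.4, -97.4, 174.5]
tcp_rot: [2.101, 1.564, 2.202]
contact_force: [0.3, 0.1, -1.4]
grip_width: 14.0
```

```bash
python3 - <<'E'
from h import *
look("s12.png"); print(bot.get_obs()["moment"])
E
```

```text
t 44.2 tcp [523.4 -97.4 174.5] jawaxis 95.8 down [-0.004  0.006 -1.   ] F [ 0.3  0.1 -1.4] w 14.0 j [-0.33  0.41  1.58  0.    1.16 -2.  ]
scene yellow 49 [ 541.4 -238.9   23.3] z [15. 28.]
 handle 121 [507.5 -91.8 184.6] z [168. 201.]
[0.11196152 0.03785966 0.02992758]
```

View pics/s12.png

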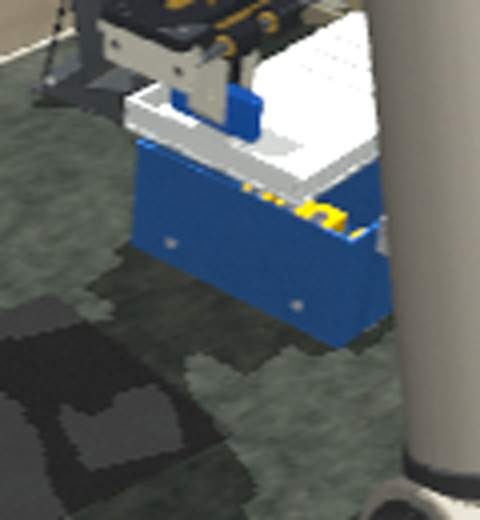

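The scoop is empty and level above the box at (250,140), and the bars lie on the box floor at (320,212). I'll carry the scoop back to the mat.

```bash
python3 - <<'E'
from h import *
plan([(586.4,83.9,165,-4.3)],vmax=18,amax=4.2)
E
```

```text
call: end [0.002 0.044 0.02 ] turn -20.0 rows: [[0.0, 0.009, 0.004, -4.0], [0.001, 0.017, 0.008, -8.0], [0.001, 0.026, 0.012, -12.0], [0.002, 0.035, 0.016, -16.0], [0.002, 0.044, 0.02, -20.0]]
  call: end [0.002 0.034 0.034] turn -20.0 rows: [[0.0, 0.007, 0.007, -4.0], [0.001, 0.014, 0.014, -8.0], [0.001, 0.02, 0.02, -12.0], [0.002, 0.027, 0.027, -16.0], [0.002, 0.034, 0.034, -20.0]]
  call: end [0.002 0.02  0.043] turn -20.0 rows: [[0.0, 0.004, 0.009, -4.0], [0.001, 0.008, 0.017, -8.0], [0.001, 0.012, 0.026, -12.0], [0.002, 0.016, 0.035, -16.0], [0.002, 0.02, 0.043, -20.0]]
  call: end [0.002 0.004 0.048] turn -20.0 rows: [[0.0, 0.001, 0.01, -4.0], [0.001, 0.002, 0.019, -8.0], [0.001, 0.003, 0.029, -12.0], [0.002, 0.004, 0.038, -16.0], [0.002, 0.004, 0.048, -20.0]]
 -> [586.4  83.9 165. ] 175.7
```

```bash
python3 - <<'E'
from h import *
plan([(586.4,83.9,165,-4.3,0)],vmax=18,amax=5)
E
```

```text
call: end [0.002 0.035 0.016] turn 20.0 rows: [[0.0, 0.007, 0.003, 4.0], [0.001, 0.014, 0.006, 8.0], [0.001, 0.021, 0.01, 12.0], [0.002, 0.028, 0.013, 16.0], [0.002, 0.035, 0.016, 20.0]]
  call: end [0.002 0.038 0.003] turn 20.0 rows: [[0.0, 0.008, 0.001, 4.0], [0.001, 0.015, 0.001, 8.0], [0.001, 0.023, 0.002, 12.0], [0.002, 0.031, 0.003, 16.0], [0.002, 0.038, 0.003, 20.0]]
  call: end [ 0.002  0.037 -0.01 ] turn 20.0 rows: [[0.0, 0.007, -0.002, 4.0], [0.001, 0.015, -0.004, 8.0], [0.001, 0.022, -0.006, 12.0], [0.002, 0.03, -0.008, 16.0], [0.002, 0.037, -0.01, 20.0]]
  call: end [ 0.002  0.031 -0.022] turn 20.0 rows: [[0.0, 0.006, -0.004, 4.0], [0.001, 0.013, -0.009, 8.0], [0.001, 0.019, -0.013, 12.0], [0.002, 0.025, -0.018, 16.0], [0.002, 0.031, -0.022, 20.0]]
  call: end [ 0.002  0.022 -0.032] turn 20.0 rows: [[0.0, 0.004, -0.006, 4.0], [0.001, 0.009, -0.013, 8.0], [0.001, 0.013, -0.019, 12.0], [0.002, 0.018, -0.025, 16.0], [0.002, 0.022, -0.032, 20.0]]
 -> [586.4  83.9 165. ] -4.3
```

Request:
step_arm --targets '[[[0,0.005,0.002,3],[0.001,0.013,0.006,7],[0.001,0.021,0.01,11],[0.002,0.028,0.013,15.5],[0.002,0.035,0.016,20]]]'

```text
time: 44.72
tool_pos: [536.2, -60.7, 172.7]
tcp_rot: [2.356, 1.565, 2.104]
contact_force: [0.5, 0.8, -2.4]
grip_width: 14.1
```

Request:
step_arm --targets '[[[0,0.008,0.001,4],[0.001,0.015,0.001,8],[0.001,0.023,0.002,12],[0.002,0.031,0.003,16],[0.002,0.038,0.003,20]]]'

```text
time: 45.13
tool_pos: [548.6, -24.2, 170.6]
tcp_rot: [2.74, 1.564, 2.136]
contact_force: [1.2, -0.2, -0.8]
grip_width: 13.9
```

Request:
step_arm --targets '[[[0,0.007,-0.002,4],[0.001,0.015,-0.004,8],[0.001,0.022,-0.006,12],[0.002,0.03,-0.008,16],[0.002,0.037,-0.01,20]]]'

```text
time: 45.55
tool_pos: [561.5, 12.4, 168.4]
tcp_rot: [3.123, 1.564, 2.166]
contact_force: [0.5, 0.2, -2.0]
grip_width: 13.7
```

Request:
step_arm --targets '[[[0,0.006,-0.004,4],[0.001,0.013,-0.009,8],[0.001,0.019,-0.013,12],[0.002,0.025,-0.018,16],[0.002,0.031,-0.022,20]]]'

```text
time: 45.97
tool_pos: [574.0, 48.7, 166.2]
tcp_rot: [-2.746, 1.564, 2.228]
contact_force: [-0.4, -0.6, -1.8]
grip_width: 13.7
```

Request:
step_arm --targets '[[[0,0.004,-0.006,4],[0.001,0.009,-0.013,8],[0.001,0.013,-0.019,12],[0.002,0.018,-0.025,16],[0.002,0.022,-0.032,20]]]'

```text
time: 46.38
tool_pos: [587.1, 85.6, 164.0]
tcp_rot: [-2.348, 1.564, 2.273]
contact_force: [-0.6, 0.0, -2.1]
grip_width: 13.9
```

Request:
step_arm --targets '[[[0,0,0,0],[0,0,0,0],[0,0,0,0],[0,0,0,0],[0,0,0,0]]]'

```text
time: 46.8
tool_pos: [587.1, 85.1, 164.1]
tcp_rot: [-2.341, 1.564, 2.281]
contact_force: [0.3, -0.2, -1.3]
grip_width: 14.0
```

```bash
python3 - <<'E'
from h import *
info()
c=cap("scene"); P=cloud(c); C=c["color"]; hsv=cv2.cvtColor(C,cv2.COLOR_RGB2HSV)
X,Y,Z=P[...,0],P[...,1],P[...,2]
m=(hsv[...,0]>100)&(hsv[...,0]<125)&(hsv[...,1]>150)&(Z>100)&(X>500)&(X<660)&(Y>0)&(Y<170); q=P[m]; print("handle",len(q),q.mean(0).round(1),np.percentile(q,[2,98],axis=0).round(1))
# pan floor plane
m=(C.min(-1)>150)&(Z>90)&(Z<170)&(X>430)&(X<600)&(Y>-20)&(Y<190); q=P[m]
k=np.linalg.lstsq(np.c_[q[:,:2]-[522,89],np.ones(len(q))],q[:,2],rcond=None)[0]; r=q[:,2]-np.c_[q[:,:2]-[522,89],np.ones(len(q))]@k
g=abs(r)<6; q=q[g]; k=np.linalg.lstsq(np.c_[q[:,:2]-[522,89],np.ones(len(q))],q[:,2],rcond=None)[0]; print("pan",len(q),k[2].round(1),np.degrees(k[:2]).round(1), np.median(q,axis=0).round(0))
c=cap("top"); P=cloud(c);X,Y,Z=P[...,0],P[...,1],P[...,2]; m=(c["color"].min(-1)>150)&(Z>95)&(Z<165)&(X>430)&(X<600)&(Y>-20)&(Y<190); q=P[m]; print("top",len(q),[np.round(v,1) for v in cv2.minAreaRect(q[:,:2].astype(np.float32))],np.median(q[:,2]))
plan([(586.4,83.9,60,-4.3)],vmax=20)
E
```

```text
t 46.8 tcp [587.1  85.1 164.1] jawaxis -5.2 down [-0.004  0.005 -1.   ] F [ 0.3 -0.2 -1.3] w 14.0 j [0.01 0.52 1.42 0.01 1.21 0.1 ]
handle 130 [584.5 103.3 173.6] [[576.9  49.7 154.1]
 [592.6 122.  190.3]]
pan 1496 125.7 [2.1 0.4] [513.  84. 125.]
top 658 [array([524.2,  90.6]), array([158.8, 132.4]), np.float64(86.0)] 124.71733285205511
  call: end [ 0.052 -0.     0.001] turn -0.5 rows: [[0.01, -0.0, 0.0, -0.1], [0.021, -0.0, 0.0, -0.2], [0.031, -0.0, 0.0, -0.3], [0.042, -0.0, 0.001, -0.4], [0.052, -0.0, 0.001, -0.5]]
  call: end [ 0.052 -0.     0.001] turn -0.5 rows: [[0.01, -0.0, 0.0, -0.1], [0.021, -0.0, 0.0, -0.2], [0.031, -0.0, 0.0, -0.3], [0.042, -0.0, 0.001, -0.4], [0.052, -0.0, 0.001, -0.5]]
 -> [586.4  83.9  60. ] -4.3
```

Request:
step_arm --targets '[[[0.006,0,0.001,0],[0.016,-0.001,0.001,-0.5],[0.028,-0.001,0.001,-0.5],[0.04,-0.001,0.001,-0.5],[0.052,-0.001,0.001,-0.5]]]'

```text
time: 47.32
tool_pos: [585.3, 84.5, 110.6]
tcp_rot: [-2.247, 1.563, 2.383]
contact_force: [-0.8, 0.0, -2.7]
grip_width: 14.0
```

Request:
step_arm --targets '[[[0.012,0,0,0],[0.024,0,0,0],[0.036,0,0,0],[0.046,0,0,0],[0.052,0,0,0]]]'

```text
time: 47.73
tool_pos: [583.9, 84.6, 56.5]
tcp_rot: [-2.055, 1.561, 2.576]
contact_force: [0.5, -0.4, -2.2]
grip_width: 13.7
```

Request:
step_arm --targets '[[[0.003,0,0,0],[0.006,0,0,0],[0.008,0,0,0],[0.01,0,0,0],[0.011,0,0,0]]]'

```text
time: 48.15
tool_pos: [584.2, 84.7, 46.2]
tcp_rot: [-2.126, 1.562, 2.505]
contact_force: [-2.6, 0.3, 8.8]
grip_width: 13.7
```

```bash
python3 - <<'E'
from h import *
info(); c=cap("top"); P=cloud(c);X,Y,Z=P[...,0],P[...,1],P[...,2]; m=(c["color"].min(-1)>150)&(Z>4)&(Z<60)&(X>430)&(X<600)&(Y>-20)&(Y<190); q=P[m]; print("top",len(q),[np.round(v,1) for v in cv2.minAreaRect(q[:,:2].astype(np.float32))],np.median(q[:,2]))
E
```

```text
t 48.1 tcp [584.2  84.7  46.2] jawaxis -4.7 down [-0.007  0.005 -1.   ] F [-2.6  0.3  8.8] w 13.7 j [0.01 0.65 1.55 0.01 0.95 0.09]
top 276 [array([516.4,  92.1]), array([152.9, 121.3]), np.float64(86.5)] 8.338896288220127
```

Request:
step_arm --targets '[[[0,0,0,0],[0,0,0,0],[0,0,0,0],[0,0,0,0],[0,0,0,0]]]' --jaw 0.55

```text
time: 48.62
tool_pos: [584.3, 84.7, 46.3]
tcp_rot: [-2.132, 1.562, 2.499]
contact_force: [-0.4, 0.1, 0.9]
grip_width: 39.9
```

Request:
step_arm --targets '[[[-0.01,0,0,0],[-0.03,0,0,0],[-0.06,0,0,0],[-0.1,0,0,0],[-0.14,0,0,0]]]'

```text
time: 49.03
tool_pos: [584.6, 84.0, 188.0]
tcp_rot: [-2.033, 1.561, 2.598]
contact_force: [1.9, -0.1, 0.1]
grip_width: 41.4
```

Request:
step_arm --targets '[[[-0.02,0,0,0],[-0.025,0,0,0],[-0.03,0,0,0],[-0.03,0,0,0],[-0.03,0,0,0]]]'

```text
time: 49.45
tool_pos: [584.1, 83.8, 216.8]
tcp_rot: [-1.929, 1.559, 2.702]
contact_force: [0.1, 0.6, -0.6]
grip_width: 41.3
```

```bash
python3 - <<'E'
from h import *
info(); plan([(520,-150,235,45.8,0),(441.2,-400.6,225,95.8,0)],vmax=34,amax=6)
E
```

```text
t 49.5 tcp [584.1  83.8 216.8] jawaxis -4.7 down [-0.011  0.005 -1.   ] F [ 0.1  0.6 -0.6] w 41.3 j [0.01 0.48 1.34 0.01 1.33 0.09]
  call: end [-0.009 -0.022  0.119] turn -25.2 rows: [[-0.002, -0.004, 0.024, -5.0], [-0.004, -0.009, 0.048, -10.1], [-0.005, -0.013, 0.071, -15.1], [-0.007, -0.018, 0.095, -20.2], [-0.009, -0.022, 0.119, -25.2]]
  call: end [-0.009 -0.071  0.098] turn -25.2 rows: [[-0.002, -0.014, 0.02, -5.0], [-0.004, -0.028, 0.039, -10.1], [-0.005, -0.043, 0.059, -15.1], [-0.007, -0.057, 0.079, -20.2], [-0.009, -0.071, 0.098, -25.2]]
 -> [ 520 -150  235] 45.8
  call: end [ 0.005 -0.117  0.059] turn -25.0 rows: [[0.001, -0.023, 0.012, -5.0], [0.002, -0.047, 0.024, -10.0], [0.003, -0.07, 0.035, -15.0], [0.004, -0.094, 0.047, -20.0], [0.005, -0.117, 0.059, -25.0]]
  call: end [ 0.005 -0.131  0.004] turn -25.0 rows: [[0.001, -0.026, 0.001, -5.0], [0.002, -0.053, 0.002, -10.0], [0.003, -0.079, 0.002, -15.0], [0.004, -0.105, 0.003, -20.0], [0.005, -0.131, 0.004, -25.0]]
 -> [ 441.2 -400.6  225. ] 95.8
```

Request:
step_arm --targets '[[[-0.002,-0.004,0.024,-5],[-0.004,-0.009,0.048,-10],[-0.005,-0.013,0.071,-15],[-0.007,-0.018,0.095,-20],[-0.009,-0.022,0.119,-25]]]'

```text
time: 49.87
tool_pos: [551.3, -33.8, 223.7]
tcp_rot: [-2.312, 1.555, 2.76]
contact_force: [0.2, -0.7, 0.3]
grip_width: 41.4
```

Request:
step_arm --targets '[[[-0.002,-0.014,0.02,-5],[-0.004,-0.028,0.039,-10],[-0.005,-0.043,0.059,-15],[-0.007,-0.057,0.079,-20],[-0.009,-0.071,0.098,-25]]]'

```text
time: 50.28
tool_pos: [518.3, -151.5, 230.7]
tcp_rot: [-2.757, 1.552, 2.755]
contact_force: [0.1, -0.2, 0.4]
grip_width: 41.5
```

Request:
step_arm --targets '[[[0.001,-0.023,0.012,-5],[0.002,-0.047,0.024,-10],[0.003,-0.07,0.035,-15],[0.004,-0.094,0.047,-20],[0.005,-0.117,0.059,-25]]]'

```text
time: 50.7
tool_pos: [477.7, -277.2, 223.5]
tcp_rot: [3.043, 1.548, 2.712]
contact_force: [0.8, -0.3, 0.3]
grip_width: 41.0
```

Request:
step_arm --targets '[[[0.001,-0.026,0.001,-5],[0.002,-0.053,0.002,-10],[0.003,-0.079,0.002,-15],[0.004,-0.105,0.003,-20],[0.005,-0.131,0.004,-25]]]'

```text
time: 51.12
tool_pos: [437.8, -403.0, 216.1]
tcp_rot: [2.539, 1.545, 2.649]
contact_force: [0.6, -0.1, 0.3]
grip_width: 41.1
```

Request:
step_arm --targets '[[[0,0,0,0],[0,0,0,0],[0,0,0,0],[0,0,0,0],[0,0,0,0]]]' --jaw 0.4

```text
time: 51.53
tool_pos: [438.3, -401.9, 216.0]
tcp_rot: [2.527, 1.544, 2.638]
contact_force: [1.2, 0.2, 0.1]
grip_width: 55.3
```

```bash
python3 - <<'E'
from h import *
info(); c=cap("top"); P=cloud(c); save(c,"t13.png",2.6,(160,270,150,450))
hsv=cv2.cvtColor(c["color"],cv2.COLOR_RGB2HSV); m=(hsv[...,0]>20)&(hsv[...,0]<35)&(hsv[...,1]>150)&(P[...,1]<-100)&(P[...,1]>-300); n,l,s,_=cv2.connectedComponentsWithStats(m.astype(np.uint8))
for i in range(1,n):
    if s[i,4]>15: q=P[l==i]; print("bar",s[i,4],np.nanmean(q,0).round(1),np.nanpercentile(q[:,2],[5,95]).round(0))
plan([(441.2,-400.6,180,95.8),(441.2,-400.6,142,95.8)],vmax=34,amax=6)
E
```

```text
t 51.5 tcp [ 438.3 -401.9  216. ] jawaxis 96.3 down [-0.023  0.013 -1.   ] F [1.2 0.2 0.1] w 55.3 j [-0.87  0.49  1.31 -0.01  1.36 -2.55]
bar 91 [ 589.2 -208.6   24.7] [19. 31.]
bar 196 [ 543.9 -217.3   23.7] [18. 30.]
bar 54 [ 487.7 -206.3   23.8] [18. 29.]
  call: end [0.036 0.001 0.003] turn 0.6 rows: [[0.007, 0.0, 0.001, 0.1], [0.014, 0.0, 0.001, 0.2], [0.022, 0.001, 0.002, 0.3], [0.029, 0.001, 0.002, 0.4], [0.036, 0.001, 0.003, 0.6]]
 -> [ 441.2 -400.6  180. ] 95.8
  call: end [0.038 0.    0.   ] turn -0.0 rows: [[0.008, 0.0, 0.0, -0.0], [0.015, 0.0, 0.0, -0.0], [0.023, 0.0, 0.0, -0.0], [0.03, 0.0, 0.0, -0.0], [0.038, 0.0, 0.0, -0.0]]
 -> [ 441.2 -400.6  142. ] 95.8
```

View pics/t13.png

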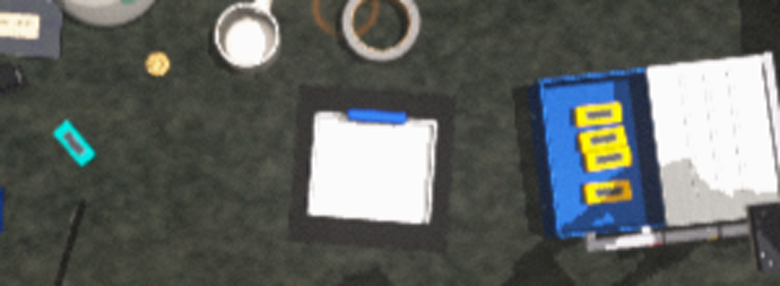

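The top view shows all four bars flat in the box at (600,150) and the scoop centred on its mat at (373,167). The bystanders stand where they were. I'll close the cover now.

Request:
step_arm --targets '[[[0.014,0,0.003,0.5],[0.03,0,0.005,0.5],[0.046,0,0.005,0.5],[0.062,0,0.005,0.5],[0.073,0,0.005,0.5]]]'

```text
time: 52.0
tool_pos: [441.7, -399.4, 141.8]
tcp_rot: [2.524, 1.543, 2.627]
contact_force: [0.3, 0.5, -0.4]
grip_width: 55.2
```

Request:
step_arm --targets '[[[0,0,0,0],[0,0,0,0],[0,0,0,0],[0,0,0,0],[0,0,0,0]]]' --jaw 1

```text
time: 52.42
tool_pos: [442.1, -399.8, 142.9]
tcp_rot: [2.55, 1.545, 2.653]
contact_force: [0.8, -0.0, -0.1]
grip_width: 26.1
```

Request:
step_arm --targets '[[[0,0,0,0],[0,0,0,0],[0,0,0,0],[0,0,0,0],[0,0,0,0]]]'

```text
time: 52.83
tool_pos: [442.1, -400.4, 143.2]
tcp_rot: [2.581, 1.546, 2.684]
contact_force: [-1.4, -3.6, -0.2]
grip_width: 22.8
```

Request:
step_arm --targets '[[[-0.004,0,0,0],[-0.008,0,0,0],[-0.012,0,0,0],[-0.016,0,0,0],[-0.018,0,0,0]]]'

```text
time: 53.25
tool_pos: [442.2, -400.2, 161.6]
tcp_rot: [2.569, 1.545, 2.672]
contact_force: [-2.9, -0.1, -3.0]
grip_width: 22.7
```

```bash
python3 - <<'E'
from h import *
info(); p,R,o=pose(); D=np.array([427.0,-260.7,p[2]])-p; print("shift tool mm",(R.T@D).round(1))
E
```

```text
t 53.2 tcp [ 442.2 -400.2  161.6] jawaxis 95.9 down [-0.023  0.012 -1.   ] F [-2.9 -0.1 -3. ] w 22.7 j [-0.86  0.54  1.39 -0.01  1.23 -2.53]
shift tool mm [  2.  140.3  -0.7]
```

Request:
step_arm --targets '[[[0,0.014,0,0],[0,0.028,0,0],[0,0.042,0,0],[0.001,0.056,0,0],[0.001,0.07,0,0]]]'

```text
time: 53.67
tool_pos: [434.9, -330.0, 161.7]
tcp_rot: [2.573, 1.545, 2.676]
contact_force: [0.6, -2.1, -3.2]
grip_width: 22.7
```

Request:
step_arm --targets '[[[0,0.014,0,0],[0,0.028,0,0],[0,0.042,0,0],[0.001,0.056,0,0],[0.001,0.069,0,0]]]'

```text
time: 54.08
tool_pos: [427.8, -260.3, 161.8]
tcp_rot: [2.569, 1.546, 2.672]
contact_force: [-0.2, -1.7, -3.1]
grip_width: 22.9
```

Request:
step_arm --targets '[[[0,0,0,0],[0,0,0,0],[0,0,0,0],[0,0,0,0],[0,0,0,0]]]'

```text
time: 54.5
tool_pos: [427.7, -260.0, 161.6]
tcp_rot: [2.535, 1.545, 2.638]
contact_force: [0.4, 1.1, -2.7]
grip_width: 23.0
```

```bash
python3 - <<'E'
from h import *
info(); p,R,o=pose(); D=np.array([427.2,-260.7,143.2])-p; print("shift tool mm",(R.T@D).round(1))
E
```

```text
t 54.5 tcp [ 427.7 -260.   161.6] jawaxis 95.9 down [-0.023  0.013 -1.   ] F [ 0.4  1.1 -2.7] w 23.0 j [-0.7   0.38  1.67 -0.01  1.12 -2.37]
shift tool mm [18.4 -0.9 -0.2]
```

Request:
step_arm --targets '[[[0,-0.001,0,0],[0.004,-0.001,0,0],[0.008,-0.001,0,0],[0.012,-0.001,0,0],[0.016,-0.001,0,0]]]'

```text
time: 54.92
tool_pos: [427.8, -261.3, 145.3]
tcp_rot: [2.547, 1.546, 2.649]
contact_force: [1.3, -0.2, -1.6]
grip_width: 23.2
```

Request:
step_arm --targets '[[[0.001,0,0,0],[0.002,0,0,0],[0.003,0,0,0],[0.003,0,0,0],[0.003,0,0,0]]]'

```text
time: 55.33
tool_pos: [427.9, -261.4, 142.8]
tcp_rot: [2.56, 1.547, 2.662]
contact_force: [-0.4, 0.8, 3.9]
grip_width: 23.3
```

Request:
step_arm --targets '[[[0,0,0,0],[0,0,0,0],[0,0,0,0],[0,0,0,0],[0,0,0,0]]]' --jaw 0.45

```text
time: 55.75
tool_pos: [427.8, -261.4, 142.7]
tcp_rot: [2.559, 1.547, 2.661]
contact_force: [0.4, 0.5, -0.8]
grip_width: 48.8
```

Request:
step_arm --targets '[[[-0.02,0,0,0],[-0.045,0,0,0],[-0.07,0,0,0],[-0.095,0,0,0],[-0.12,0,0,0]]]'

```text
time: 56.17
tool_pos: [430.2, -262.6, 263.8]
tcp_rot: [2.558, 1.546, 2.66]
contact_force: [-0.0, -1.0, 0.1]
grip_width: 50.4
```

Request:
step_arm --targets '[[[0,0.025,0,0],[0,0.06,0,0],[0,0.095,0,0],[0,0.13,0,0],[0,0.15,0,0]]]'

```text
time: 56.58
tool_pos: [414.0, -110.6, 265.9]
tcp_rot: [2.525, 1.546, 2.629]
contact_force: [0.4, -0.3, -1.4]
grip_width: 50.3
```

```bash
python3 - <<'E'
from h import *
info()
c=cap("top"); P=cloud(c); save(c,"t14.png",2.6,(150,270,140,450))
m=(P[...,2]>130)&(P[...,2]<190)&(P[...,1]<-230)&(P[...,1]>-430)&(P[...,0]<480)&(P[...,0]>380); q=P[m]; print("knob top",len(q),q[q[:,2]>155].mean(0).round(1),np.median(q[:,2]).round(1))
X,Y,Z=P[...,0],P[...,1],P[...,2]
for n,b,z in(("mug",(640,760,190,310),40),("tape",(640,770,10,140),35),("weight",(630,690,340,400),20)):
    m=(X>b[0])&(X<b[1])&(Y>b[2])&(Y<b[3])&(Z>z)&(Z<100); print(n,[np.round(v,1) for v in cv2.minAreaRect(P[m][:,:2].astype(np.float32))][:2])
m=(c["color"].min(-1)>150)&(Z>3)&(Z<60)&(X>430)&(X<600)&(Y>-20)&(Y<190); print("scoop",[np.round(v,1) for v in cv2.minAreaRect(P[m][:,:2].astype(np.float32))],np.median(P[m][:,2]).round(1))
E
```

```text
t 56.6 tcp [ 414.  -110.6  265.9] jawaxis 95.9 down [-0.022  0.012 -1.   ] F [ 0.4 -0.3 -1.4] w 50.3 j [-0.44  0.15  1.68  0.    1.34 -2.12]
knob top 0 [nan nan nan] nan
mug [array([697. , 249.8]), array([102.6,  79.6])]
tape [array([709.4,  77.4]), array([ 95.5, 100.9])]
weight [array([657.7, 371.9]), array([25.9, 24.8])]
scoop [array([521.7,  89.6]), array([160.5, 137.3]), np.float64(85.5)] 7.4<stdin>:4: RuntimeWarning: Mean of empty slice.
  ret = um.true_divide(
  return _methods._mean(a, axis=axis, dtype=dtype,
  ret = ret.dtype.type(ret / rcount)
```

View pics/t14.png

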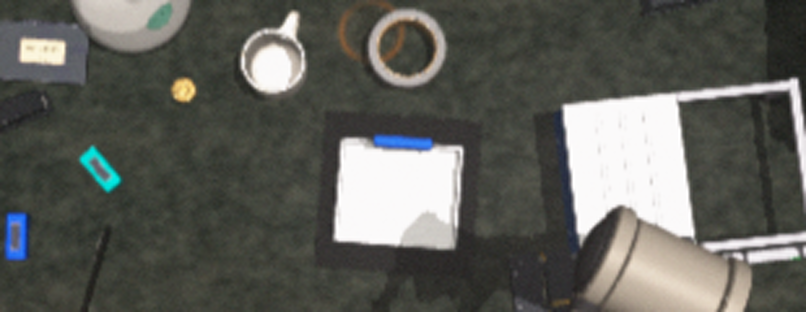

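The cover is closed at (630,170) and nothing else has moved. The wrist hides the knob, so I'll move aside to check it.

Request:
step_arm --targets '[[[0,0.03,0,0],[0,0.065,0,0],[0,0.1,0,0],[0,0.135,0,0],[0,0.17,0,0]]]'

```text
time: 57.05
tool_pos: [395.6, 61.7, 268.9]
tcp_rot: [2.476, 1.545, 2.58]
contact_force: [1.0, 0.9, -0.3]
grip_width: 50.4
```

Request:
step_arm --targets '[[[0,0.02,0,0],[0,0.035,0,0],[0,0.045,0,0],[0,0.05,0,0],[0,0.05,0,0]]]'

```text
time: 57.47
tool_pos: [390.4, 111.7, 269.6]
tcp_rot: [2.479, 1.545, 2.584]
contact_force: [-0.4, 0.1, -0.8]
grip_width: 50.2
```

```bash
python3 - <<'E'
from h import *
info()
for n in("top","scene"):
    c=cap(n); P=cloud(c); m=(P[...,2]>158)&(P[...,2]<190)&(P[...,1]<-230)&(P[...,1]>-430)&(P[...,0]<480)&(P[...,0]>380); q=P[m]
    if len(q): print(n,"knob",len(q),q.mean(0).round(1),np.percentile(q[:,2],[50,95]).round(1))
P0=np.load("scene0.npy"); m=(P0[...,2]>158)&(P0[...,2]<190)&(P0[...,1]<-230)&(P0[...,1]>-430)&(P0[...,0]<480)&(P0[...,0]>380); print("start scene",P0[m].mean(0).round(1),np.percentile(P0[m][:,2],[50,95]).round(1))
save(c,"s15.png",4,(140,240,320,470))
E
```

```text
t 57.5 tcp [390.4 111.7 269.6] jawaxis 96.0 down [-0.022  0.013 -1.   ] F [-0.4  0.1 -0.8] w 50.2 j [ 0.08  0.1   1.73  0.02  1.34 -1.6 ]
top knob 53 [ 427.2 -257.2  170.2] [170.6 177.2]
scene knob 57 [ 426.1 -255.4  167.9] [169.8 172.7]
start scene [ 426.5 -258.3  167.6] [169.1 173.4]
```

View pics/s15.png

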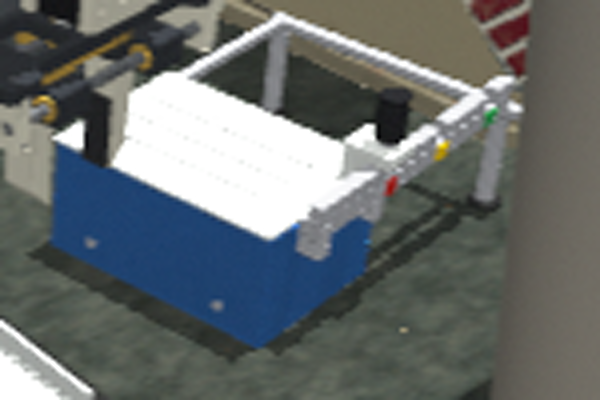

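The knob stands down by the red chip at (393,115). Its height (170 mm) and position match the start to within about 3 mm. I'll hand the job in.

```bash
python3 -c "
from h import *
print(bot.close_job())"
```

```text
the job is handed in; nothing more can be done
None
```

The job is handed in, at about 57.5 s on the robot's clock. I opened the cover and dropped the knob in the green-chip notch. I then laid all four yellow bars in the scoop, carried them level to the box and tipped them in. After that I set the empty scoop back on its mat and closed the box, with the knob down in the red-chip notch.

**Last checks**
- **Bars:** all four lay flat on the box floor in the top view before I closed the cover.
- **Scoop:** flat on the mat and centred to about 1–2 mm.
- **Knob:** down at about 170 mm, within about 1 mm of its starting height. Its horizontal position matched the start to about 3 mm.
- **Bystanders:** the mug, tape roll and brass weight read within 1–2 mm of their starting places. I left the blue and turquoise look-alikes alone.

**What did not go as planned**
- **Tipping:** the tool can't be tilted, so I eased the jaws open to let the scoop pivot. It slipped about 30 mm down and came to rest on the box's +y rim instead of pivoting in the air. I then tipped it over that rim in stages and re-gripped it level.
- **Tool tilt:** the gripper picked up about 1.5° of tilt by the end; I compensated for it while closing the cover.
- **Knob check:** the first top-view check found no knob because the wrist was in the way. I moved aside and read it in both cameras.

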